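Feed an alloy coupon under the analyser guard with a push stick

TASK

Lay the brass coupon flat on the analyser's infeed bed, long side along the fence, and let go; then use the orange push stick to feed it under the yellow guard until it sits square in the corner, tight against both the side fence and the end stop. Never touch the coupon with the fingers once it is halfway under the guard. Afterwards put the push stick back flat in its grey tray; leave the other coupons, the beaker and the jar where they are.

Things in the scene. Friction and masses are not known exactly. Their poses are not given: they have to be found in the camera images.
- brass_coupon: Brass (yellow metal) rectangular coupon, 40 (its x) x 56 (its y) x 16 mm high, about 0.3 kg. Origin: centre of its underside, z up. It starts on the blue mat, in a row along x with the other two in any order, 18 mm gaps between them; both 40 mm wide end faces are free, so it can be gripped along its y (56 mm).
- alu_coupon: Aluminium (silver-grey) coupon, the same size and frame; must stay where it is.
- copper_coupon: Copper (reddish) coupon, the same size and frame; must stay where it is.
- mat: Blue mat 190 (x) x 100 (y) x 4 mm thick, fixed, on which the three coupons lie. Origin: centre of its underside (bench level).
- analyser: Bench analyser, fixed. Frame: origin at bench level, mid-bed, in the plane of the guard's entrance; +y is the feed direction, +x is towards the fence, z up (mm below are in this frame). Aluminium bed x -55 to 55, y -170 to 120, top at z 10. White housing x -75 to 75, y 115 to 235, 170 high. Before the guard (y below 0) the bed is open above and on the side away from the fence.
- mouth (a point): Middle of the guard's opening, at (-2, 0, 23) in the analyser's frame and with its axes. The opening spans x -39 to 35 and z 10 to 36; the yellow lip above it reaches z 50. The guard (clear panel behind the lip) covers the bed from y 0 to the end stop at y 95.
- fence (a point): Point on the inner face of the dark steel side fence, at (35, -60, 22) in the analyser's frame and with its axes: the face is the plane x 35 and runs from y -170 to 95; its top is at z 22 before the guard.
- infeed (a point): Point on the bed's top in front of the guard, at (15, -60, 10) in the analyser's frame and with its axes: a coupon centred here, its y along the feed, just touches the fence and ends 32 mm before the guard.
- nest (a point): Point on the bed's top at (15, 67, 10) in the analyser's frame and with its axes: where the middle of the coupon's underside must end, its side on the fence and its front on the steel end stop (face at y 95, top at z 44). The coupon's rear face is then at y 39, that is 39 mm inside the guard.
- stick: Push stick, 0.15 kg. Flat orange blade 30 (x) x 12 mm thick, y -60 to +125, square flat tip at +y; upright black handle 22 (x) x 36 (y) mm, z 12 to 62, centred at x 0, y 0 (near the centre of mass). Origin: on the underside, below the handle; +y points to the tip, z up. It starts flat in the grey tray, tip in about the same direction as the tray's +y.
- stick_tip (a point): Middle of the stick's square pushing end: (0, 125, 6) mm in the stick's frame.
- stick_handle (a point): Middle of the stick's handle, 42 mm above the stick's underside.
- tray: Grey shallow tray for the push stick, fixed, 75 (x) x 235 (y) mm outside, walls 4 mm thick and 14 mm high, inner floor 4 mm above the bench. Origin: centre of its underside.
- beaker: Glass beaker, 68 mm wide, 90 mm high, between mat and tray, farther out; leave alone. Origin: centre of its underside.
- sample_jar: Clear jar, blue cap, 56 mm wide, 60 mm high, near right; leave alone. Origin: centre of its underside.
Mind the look-alikes: they are no part of the job. Several things have the shape of the stick; the one meant has the colours described above. What is shaped like the brass_coupon but black is not meant.

How it is judged:
On the way, in this order (a step that is already met when the one before it is completed fails the run):
1. the brass coupon lies released, flat on the infeed bed before the guard (its middle outside the entrance), roughly along the fence (within 20 degrees) (x of brass_coupon in the frame of analyser between -0.035 and 0.02 m and y of brass_coupon in the frame of analyser between -0.15 and 0 m and z of brass_coupon in the frame of analyser between 0.008 and 0.0125 m and angle between brass_coupon's own z axis and vertical below 0.06 rad and angle between the y axis of brass_coupon and the y axis of analyser, either way round below 0.35 rad and contact force between brass_coupon and the fingers below 0.1 N), for 0.2 s.
2. the coupon is home in the corner with the push stick's tip behind it under the guard (x of brass_coupon in the frame of analyser between 0.011 and 0.02 m and y of brass_coupon in the frame of analyser between 0.063 and 0.072 m and z of brass_coupon in the frame of analyser below 0.0125 m and angle between the y axis of brass_coupon and the y axis of analyser, either way round below 0.06 rad and angle between brass_coupon's own z axis and vertical below 0.05 rad and distance between stick_tip and brass_coupon below 0.05 m), for 0.1 s.
At the end, for the whole second after the job is handed in: The brass coupon lies flat in the corner under the guard, within 4 mm of the side fence and of the end stop and square to them within about 3 degrees; the push stick lies flat on the tray's floor, inside its walls; both are at rest (x of brass_coupon in the frame of analyser between 0.011 and 0.02 m and y of brass_coupon in the frame of analyser between 0.063 and 0.072 m and z of brass_coupon in the frame of analyser below 0.0125 m and angle between the y axis of brass_coupon and the y axis of analyser, either way round below 0.06 rad and angle between brass_coupon's own z axis and vertical below 0.05 rad and linear speed of each of brass_coupon, stick below 0.01 m/s and x of stick in the frame of tray between -0.025 and 0.025 m and z of stick in the frame of tray below 0.008 m and y of stick_tip in the frame of tray between -0.118 and 0.118 m and y of stick in the frame of tray between -0.118 and 0.118 m and angle between stick's own z axis and vertical below 0.06 rad); the robot touches nothing.
It fails at once if the fingers touch the brass coupon while its middle is past the guard's entrance (contact force between brass_coupon and the fingers above 0.3 N and y of brass_coupon in the frame of analyser above 0 m).
It fails at once if another coupon, the beaker or the jar is moved by more than 20 mm (distance of any of alu_coupon, copper_coupon, beaker, sample_jar from where it was at the start of the episode above 0.02 m).
It also fails if it takes over 66 s, if anything falls off the work surface, if the arm or the gripper's body presses on something with over 40 N, if the wrist force passes 120 N, or if a joint passes its speed limit or range.

ROBOT

A 6-joint arm with a two-finger parallel gripper is mounted at the origin on the work surface. World frame = base frame: x ahead of the robot, y to its left, z up, the work surface at z = 0. Lengths are in m, angles in rad, forces in N, time in s.
With the tool pointing down it reaches from about 0.275 to 0.825 m from the base axis. Payload 4.9 kg.
Tool frame: the origin (TCP) lies midway between the tips of the shut fingers; the grasp point (between the pads) lies 19 mm behind it; z points along the fingers, y is the direction in which the jaws open and shut (so a half turn about z gives the same grasp; the last joint's range is limited). The gripper opens to 85 mm and grips with 20 to 120 N. Pads are 22 mm wide; open, the fingers measure 114 mm over their backs; the gripper's body (76 mm by 85 mm) begins 54 mm behind the grasp point. The pads swing forward as they close: fully open they stand 13 mm farther back than shut.
Start: joints at [1.01, 0.326, -0.193, 1.052, 0, 1.437], TCP at [0.228, 0.501, 0.231] pointing down, gripper open.
Joint ranges: [-2.65, 2.65], [-0.97, 1.79], [-1.3, 1.35], [-1.93, 2.1], [-1.47, 1.37], [-3.14, 3.14]. Speed limits (rad/s): [2.57, 2.57, 3.14, 3.14, 3.14, 3.14].

INTERFACE

Orientations are given as a rotation vector (axis times angle).
In Python, from plant import monitor, optics, ticket, finder gives the robot as it stands.
- The arm moves only by the tool step_arm, never from a script. Its argument "targets" is a list of rows, each an object of numbers: "x", "y", "z": the shift along the tool's x, y, z in cm; "rx", "ry", "rz": the turn, a rotation vector about the tool's x, y, z in rad; "hand": the opening in per cent of the stroke, from 0 (shut) to 100 (fully open). In form: [{"x": .., "y": .., "z": .., "rx": .., "ry": .., "rz": .., "hand": ..}, ...]. A call has exactly 10 rows; each row is the pose to reach, as a shift and turn from the pose commanded when the call began, along the tool's axes at that moment; what a row does not reach only later rows make up. A row lasts 1/12 s, in which the tool goes at most 41.7 mm and 7.16 degrees, less where a joint would pass 70% of its speed; a pose out of reach is approached as far as the arm can. A call with a gripper value outside its range is refused whole. The fingers move at their own pace and stop on an object; "newtons" is the grip in N (left out, the last holds). Time passes only in rows, so rows that repeat a pose let the fingers close, or fill a call up. It gives the time, the measured TCP pose, the force and the opening at its end, in the units of the state.
- monitor.observe(): the state, without advancing time (a new reading comes with each control period).
- optics.capture(name): name is "scene" or "top" or "wrist"; returns (picture, depth): 420x560x3 uint8, red, green, blue; 420x560 float32, m along the optical axis (not along the pixel's ray), 0 where there is no reading.
- optics.calibration(name): a dict with "fx", "fy", "cx", "cy" (pixels), "xyz" and "orientation" of the camera in the world. Camera axes: x right, y down, z forward; pixel columns grow to the right and rows downward; lengths in m; the calibration is good to about 2 mm. The wrist camera is an equidistant fisheye: a pixel r from the principal point sees the ray r / f radians off the axis. A picture is of the moment at which its call begins: read the wrist's pose just before it. calibration takes no time and is no camera call; for the wrist camera it gives the pose at the moment of the call.
- ticket.hand_in(): hands the job in, once; it reports no verdict.
Trained networks look in the newest picture that a camera, given by its name, has taken for a name from the list of things; names that differ only in an ending like _2 or _b are one class to them, and where a whole thing is asked for, a point or a joint stands for the part that bears it (a point fixed in the world has none). Each returns a list of dicts, best first, with "score" (0 to 1); they miss things now and then, are a little off and sometimes report something else, mostly with a low value. They report only what shows in the picture. A call takes as long as a camera call. They do not tell look-alikes from the thing itself.
- finder.outline_of(camera, label): "mask" (420x560 bool, what is visible of it) and "rect" ([centre column, centre row, width, height] in pixels, round what is visible of it).
- finder.tip_of(camera, label): "xy" ([column, row] in pixels: a listed point, or the origin of a listed thing).
The state is a dict: "time_s": time; "qpos": joint angles; "qd": joint speeds; "joint_efforts": joint torques, N m; "tcp_pos": TCP position; "ee_rot": TCP orientation; "force": force on the tool from outside, world axes, zero at the start; "ft_torque": the same for the moment, N m; "finger_gap": finger opening in m.
Only numpy, scipy, OpenCV 4.12 (cv2) and the standard library are available. Lean on these libraries where they do the work, as an engineer would, in place of code of your own. Each camera call takes 0.05 s, during which the arm holds its last target. There are 200 camera calls.

## Working session

There is one attempt and no reset: what is moved stays moved. The work goes in short steps, Python scripts to look and compute and a tool call to move; the robot and the scene stay as the last step left them, time stands still between calls to the robot, and variables do not carry over. Pictures are saved under pics/ and viewed, about 8 in all and at most 12, crops included, and the job is handed in when it is done.

Besides the shell and the picture viewer there is one more tool, called by a JSON object that holds its "fn" and its "kwargs". step_arm: Moves the arm, as the interface text tells. Its arguments: {"type":"object","properties":{"targets":{"type":"array","items":{"type":"object","properties":{"x":{"type":"number"},"y":{"type":"number"},"z":{"type":"number"},"rx":{"type":"number"},"ry":{"type":"number"},"rz":{"type":"number"},"hand":{"type":"number"}}}},"newtons":{"type":"number"}},"required":["targets"]}

```bash
mkdir -p pics; ls; cat > h.py <<'E'
import numpy as np, cv2
from scipy.spatial.transform import Rotation as R
from plant import monitor, optics, ticket, finder
def cal(n):
    c=optics.calibration(n); o=np.array(c['orientation'],float)
    c['R']=R.from_rotvec(o).as_matrix() if o.shape==(3,) else (o if o.shape==(3,3) else R.from_quat(o).as_matrix()); c['t']=np.array(c['xyz']); return c
def cloud(n,d,c=None):
    c=c or cal(n); v,u=np.mgrid[:420,:560]; x=(u-c['cx'])/c['fx']; y=(v-c['cy'])/c['fy']
    if n=='wrist':
        r=np.hypot(x,y)+1e-9; s=np.tan(np.minimum(r,1.5))/r; x=x*s; y=y*s
    P=np.stack([x*d,y*d,d],-1); return P@c['R'].T+c['t']
def save(n,im): cv2.imwrite('pics/'+n+'.png',im[...,::-1])
E
python3 - <<'E'
from h import *
for n in ('scene','top'):
    print(optics.calibration(n)); im,d=optics.capture(n); save(n,im); np.savez(n,im=im,d=d,P=cloud(n,d))
print(monitor.observe())
E
```

```text
pics
{'fx': 411.4417220001477, 'fy': 411.4417220001477, 'cx': 278.6489364888341, 'cy': 214.01270943423444, 'xyz': array([ 1.22353339, -0.03546763,  0.85305496]), 'orientation': array([-1.71688304, -1.85373964,  0.76613181])}
{'fx': 392.8925537561264, 'fy': 392.8925537561264, 'cx': 287.7994669252172, 'cy': 209.48461684306224, 'xyz': array([ 0.33727227, -0.09228141,  0.91680475]), 'orientation': array([-2.13648846,  2.16248858, -0.20226657])}
{'time_s': 0.1, 'qpos': array([ 1.00978062e+00,  3.26880843e-01, -1.93497779e-01,  1.05201742e+00,
       -1.46718742e-05,  1.43657389e+00]), 'qd': array([-0.00041416, -0.00183529,  0.00015142,  0.00134437,  0.00098236,
       -0.00041852]), 'joint_efforts': array([ 1.22144258e-03, -4.44237506e+01,  2.63038427e+01,  7.86321703e-03,
       -8.23881737e-05,  6.55482964e-06]), 'tcp_pos': array([0.2273911 , 0.5002026 , 0.23056884]), 'ee_rot': array([-6.65216014e-01, -3.06981259e+00,  2.36996976e-03]), 'force': array([-0.55392407, -0.00419962,  0.4630986 ]), 'ft_torque': array([-0.02549481, -0.00341217, -0.03492846]), 'finger_gap': 0.08525235992087547}
```

View pics/scene.png

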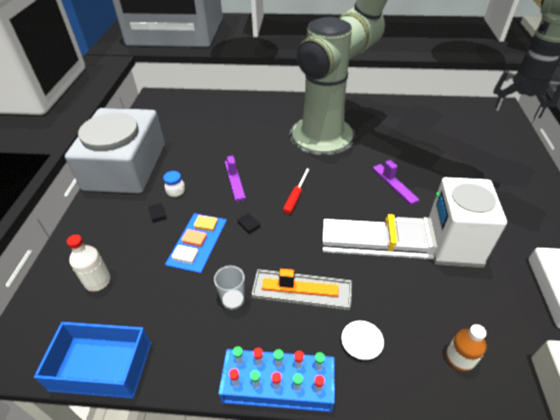

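View pics/top.png

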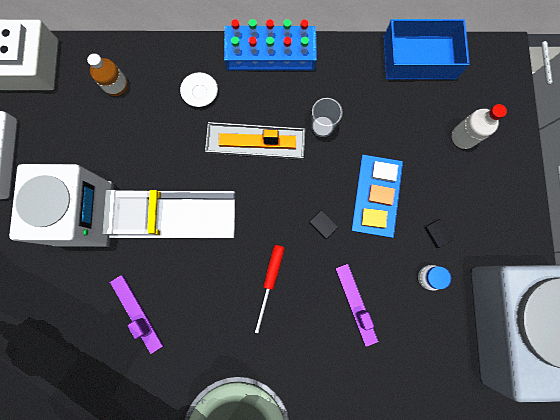

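The scene view matches the top view, where up is +x and left is +y. In the top view, brass is at (375,218) on the mat, the orange stick lies in the tray at (258,140) with its handle at (270,137), the bed spans columns 105–235 and rows 190–237 with the yellow lip at column 153, and the fence is on the far (upper) side.

```bash
cat > m.py <<'E'
from h import *
def rect(P,mask,lo,hi):
    q=P[mask&(P[...,2]>lo)&(P[...,2]<hi)]
    if len(q)<8: return len(q)
    r=cv2.minAreaRect((q[:,:2]*1000).astype(np.float32)); return len(q),np.round(r[0],1),np.round(r[1],1),round(r[2],2),'zmed',np.round(np.median(q[:,2])*1000,1),'mean',np.round(q.mean(0)*1000,1)
for n in ('top','scene'):
    f=np.load(n+'.npz'); im,P=f['im'],f['P']; hsv=cv2.cvtColor(im,cv2.COLOR_RGB2HSV); h,s,v=[hsv[...,i].astype(int) for i in range(3)]
    X,Y=P[...,0],P[...,1]
    def box(c,x,y): return (abs(X-c[0])<x)&(abs(Y-c[1])<y)
    optics.capture(n)
    for l in ('brass_coupon','stick','tray','analyser','mat','stick_handle','stick_tip','nest','infeed','mouth','fence'):
        o=finder.outline_of(n,l) if l in('brass_coupon','stick','tray','analyser','mat') else []
        t=finder.tip_of(n,l)
        print(n,l,[(round(a['score'],2),np.round(a['xy'])) for a in t][:4],[(round(a['score'],2),np.round(a['rect'])) for a in o][:4])
    print('yellow brass',rect(P,(h>17)&(h<32)&(s>90)&(v>100)&(Y<0),.012,.03))
    ys=(h>20)&(h<34)&(s>150)&(v>100)&(Y>0.1)
    print('lip',rect(P,ys,.044,.06))
    org=(h>8)&(h<22)&(s>180)&(v>100)&(X>.4)&(Y>-.2)
    print('stick blade',rect(P,org,.01,.022))
    Q=P[org]; c=Q[:,:2].mean(0)
    print('handle',rect(P,box(c,.09,.12),.058,.075))
    print('trayrim',rect(P,box(c,.08,.16),.0115,.0145))
E
python3 m.py; python3 - <<'E'
from h import *
f=np.load('top.npz'); P=f['P'];print("cols 215 heights (row: x,y,z)")
for r in range(184,244,1): print(r,np.round(P[r,190]*1000,1),np.round(P[r,225]*1000,1),f['im'][r,190])
print([(c,*np.round(P[222,c]*1000,0)) for c in range(98,240,3)])
E
```

```text
top brass_coupon [(0.89, array([371., 215.])), (0.89, array([324., 224.])), (0.8, array([436., 233.])), (0.48, array([188., 197.]))] [(0.83, array([438., 233.,  26.,  30.])), (0.73, array([322., 224.,  24.,  27.])), (0.68, array([255., 141., 103.,  40.])), (0.59, array([374., 215.,  25.,  22.]))]
top stick [(0.86, array([361., 319.])), (0.77, array([268., 141.])), (0.63, array([146., 326.]))] [(0.94, array([356., 307.,  43.,  81.])), (0.87, array([137., 316.,  54.,  79.])), (0.56, array([258., 139.,  85.,  21.]))]
top tray [(0.74, array([255., 143.])), (0.25, array([430., 280.]))] [(0.89, array([257., 142., 103.,  39.])), (0.45, array([124., 207., 223.,  84.]))]
top analyser [(0.94, array([162., 215.])), (0.47, array([265., 139.]))] [(0.69, array([124., 205., 226.,  82.]))]
top mat [(0.61, array([379., 194.])), (0.3, array([324., 126.]))] [(0.86, array([378., 197.,  50.,  86.]))]
top stick_handle [(0.93, array([141., 328.])), (0.89, array([266., 138.])), (0.81, array([366., 317.]))] []
top stick_tip [(0.89, array([340., 264.])), (0.73, array([116., 276.])), (0.57, array([220., 137.])
[... 8617 characters left out ...]
73.0), np.float64(8.0)), (209, np.float64(457.0), np.float64(65.0), np.float64(9.0)), (212, np.float64(457.0), np.float64(59.0), np.float64(6.0)), (215, np.float64(457.0), np.float64(52.0), np.float64(6.0)), (218, np.float64(457.0), np.float64(45.0), np.float64(10.0)), (221, np.float64(457.0), np.float64(38.0), np.float64(8.0)), (224, np.float64(457.0), np.float64(31.0), np.float64(10.0)), (227, np.float64(456.0), np.float64(24.0), np.float64(11.0)), (230, np.float64(457.0), np.float64(17.0), np.float64(7.0)), (233, np.float64(456.0), np.float64(10.0), np.float64(10.0)), (236, np.float64(458.0), np.float64(4.0), np.float64(-1.0)), (239, np.float64(458.0), np.float64(-3.0), np.float64(-3.0))]
```

```bash
python3 - <<'E'
import cv2
a=cv2.imread('pics/top.png')[100:260,90:420]; cv2.imwrite('pics/crop.png',cv2.resize(a,None,fx=2.4,fy=2.4,interpolation=cv2.INTER_CUBIC))
E
```

```text
(no output)
```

View pics/crop.png

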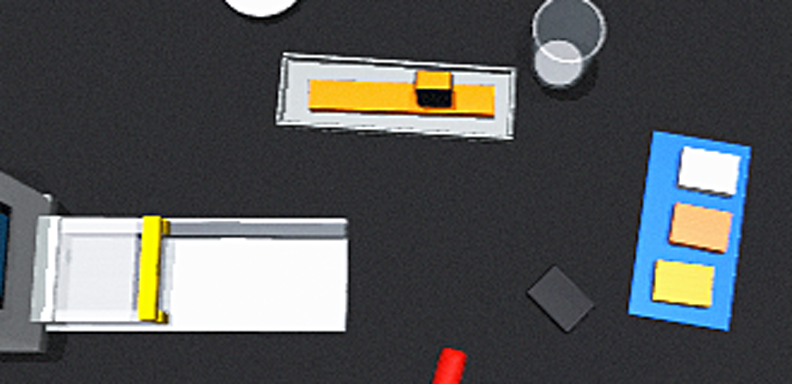

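In the crop, brass is the lowest coupon on the mat, at (683,283) in crop pixels. The stick's tip points left (+y) and its handle is at (433,87). The fence is the grey strip above the bed. Next I'll do ray–plane fits at the known heights.

```bash
cat > m2.py <<'E'
from h import *
def plane(n,z):
    c=cal(n); v,u=np.mgrid[:420,:560]; d=np.stack([(u-c['cx'])/c['fx'],(v-c['cy'])/c['fy'],np.ones(u.shape)],-1)@c['R'].T
    return c['t']+d*((z-c['t'][2])/d[...,2])[...,None]
def rr(P,m):
    k,l,st,_=cv2.connectedComponentsWithStats(m.astype(np.uint8)); i=1+np.argmax(st[1:,4]); q=P[l==i]
    (c,s,a)=cv2.minAreaRect((q[:,:2]*1000).astype(np.float32)); return st[i,:5],np.round(c,1),np.round(s,1),round(a,1),'mean',np.round(q.mean(0)*1000,1)
for n in ('top','scene'):
    f=np.load(n+'.npz'); im,C=f['im'],f['P']; hsv=cv2.cvtColor(im,cv2.COLOR_RGB2HSV).astype(int); h,s,v=hsv[...,0],hsv[...,1],hsv[...,2]
    X,Y,Z=C[...,0],C[...,1],C[...,2]
    b=lambda x0,x1,y0,y1:(X>x0)&(X<x1)&(Y>y0)&(Y<y1)
    reg=b(.38,.68,-.40,-.2)
    print(n,'brass',rr(plane(n,.02),reg&(h>20)&(h<35)&(s>80)&(v>150)))
    print('copper',rr(plane(n,.02),reg&(h>5)&(h<=18)&(s>60)&(v>150)))
    print('blue',rr(plane(n,.004),reg&(((h>95)&(h<125)&(s>100))|((h<36)&(v>150)))))
    reg=b(.55,.75,-.2,.15)
    print('stick z16',rr(plane(n,.016),reg&(h>8)&(h<25)&(s>150)&(v>100)&(Z<.024)))
    print('handle z66',rr(plane(n,.066),reg&(Z>.05)&b(.6,.72,-.12,0)))
    print('lip z50',rr(plane(n,.05),b(.4,.55,.15,.23)&(h>20)&(h<36)&(s>150)&(Z>.043)))
    print('trayrim z14',rr(plane(n,.014),reg&(v>95)|(reg&(h>8)&(h<25)&(s>150))))
    print('bed open z10',rr(plane(n,.01),b(.40,.56,-.02,.16)&(v>200)))
E
python3 m2.py
```

```text
top brass (array([362, 209,  25,  18, 382], dtype=int32), array([ 462.4, -317.5]), array([54.5, 38.5]), 82.2, 'mean', array([ 462.1, -317.5,   20. ]))
copper (array([370, 185,  24,  19, 286], dtype=int32), array([ 517.1, -337.2]), array([55. , 38.7]), 79.0, 'mean', array([ 518.2, -338.6,   20. ]))
blue (array([ 351,  154,   52,   84, 2931], dtype=int32), array([ 518.4, -331.4]), array([102. , 190.1]), 79.8, 'mean', array([ 512.2, -329.1,    4. ]))
stick z16 (array([219, 133,  77,  15, 691], dtype=int32), array([652.2, -46.3]), array([182.2,  29.6]), 87.8, 'mean', array([652.7, -39.8,  16. ]))
handle z66 (array([262, 129,  16,  12, 161], dtype=int32), array([648.4, -77.7]), array([34.3, 25.3]), 84.7, 'mean', array([648.3, -77.9,  66. ]))
lip z50 (array([148, 190,   9,  44, 310], dtype=int32), array([476.9, 184.8]), array([16.6, 96.5]), 89.9, 'mean', array([477.8, 185. ,  50. ]))
trayrim z14 (array([ 205,  122,  100,   36, 2602], dtype=int32), array([654.5, -41.5]), array([235.2,  74.5]), 85.8, 'mean', array([653. , -40.1,  14. ]))
bed open z10 (array([ 167,  199,   68,   39, 2499], dt
[... 606 characters left out ...]
int32), array([659. , -46.2]), array([180.4,  32.2]), 87.9, 'mean', array([660.3, -40.5,  16. ]))
handle z66 (array([279, 270,  16,  11, 155], dtype=int32), array([661.7, -77.3]), array([28.3, 35.1]), 4.1, 'mean', array([661.4, -78.2,  66. ]))
lip z50 (array([388, 215,   9,  30, 171], dtype=int32), array([485.5, 184.7]), array([ 16.4, 103. ]), 88.1, 'mean', array([485.2, 184.9,  50. ]))
trayrim z14 (array([ 251,  268,  101,   42, 2908], dtype=int32), array([654.2, -40.9]), array([238.5,  98.1]), 85.8, 'mean', array([661. , -38.7,  14. ]))
bed open z10 (array([ 323,  219,   59,   27, 1306], dtype=int32), array([464.7,  85.4]), array([154.3,  85.2]), 89.3, 'mean', array([465.8,  84.2,  10. ]))
```

```bash
cat > go.py <<'E'
from h import *
import sys
# usage: go.py x y z(mm) toolyaw(deg): shift/turn in tool axes to that TCP pose, tool pointing down
x,y,z,a=map(float,sys.argv[1:5]); s=monitor.observe(); T=R.from_rotvec(s['ee_rot']); a=np.radians(a)
yv=np.array([np.cos(a),np.sin(a),0]); zv=np.array([0,0,-1.]); D=R.from_matrix(np.stack([np.cross(yv,zv),yv,zv],1))
print('xyz cm',np.round(T.inv().apply(np.array([x,y,z])/1000-s['tcp_pos'])*100,2),'rot',np.round((T.inv()*D).as_rotvec(),3),'t',round(s['time_s'],2),'gap',s['finger_gap'],'F',np.round(s['force'],1),'tcp',np.round(s['tcp_pos']*1000,1))
E
python3 go.py 440 -300 170 81
```

```text
xyz cm [-52.48 -64.09   6.13] rot [ 0.   -0.   -0.27] t 1.8 gap 0.08534120958482874 F [-0.3 -0.7  0.5] tcp [227.7 500.7 231.3]
```

{"fn": "step_arm", "kwargs": {"targets": [{"x": -52.5,"y": -64.1,"z": 6.1,"rz": -0.27,"hand": 100},{"x": -52.5,"y": -64.1,"z": 6.1,"rz": -0.27,"hand": 100},{"x": -52.5,"y": -64.1,"z": 6.1,"rz": -0.27,"hand": 100},{"x": -52.5,"y": -64.1,"z": 6.1,"rz": -0.27,"hand": 100},{"x": -52.5,"y": -64.1,"z": 6.1,"rz": -0.27,"hand": 100},{"x": -52.5,"y": -64.1,"z": 6.1,"rz": -0.27,"hand": 100},{"x": -52.5,"y": -64.1,"z": 6.1,"rz": -0.27,"hand": 100},{"x": -52.5,"y": -64.1,"z": 6.1,"rz": -0.27,"hand": 100},{"x": -52.5,"y": -64.1,"z": 6.1,"rz": -0.27,"hand": 100},{"x": -52.5,"y": -64.1,"z": 6.1,"rz": -0.27,"hand": 100}]}}

```text
$.targets[0]: bad value
```

```bash
python3 go.py 440 -300 170 81
```

```text
xyz cm [-52.48 -64.09   6.13] rot [ 0.   -0.   -0.27] t 1.8 gap 0.08534120958482874 F [-0.3 -0.7  0.5] tcp [227.7 500.7 231.3]
```

{"fn": "step_arm", "kwargs": {"targets": [{"x": -52.5,"y": -64.1,"z": 6.1,"rx": 0,"ry": 0,"rz": -0.27,"hand": 100},{"x": -52.5,"y": -64.1,"z": 6.1,"rx": 0,"ry": 0,"rz": -0.27,"hand": 100},{"x": -52.5,"y": -64.1,"z": 6.1,"rx": 0,"ry": 0,"rz": -0.27,"hand": 100},{"x": -52.5,"y": -64.1,"z": 6.1,"rx": 0,"ry": 0,"rz": -0.27,"hand": 100},{"x": -52.5,"y": -64.1,"z": 6.1,"rx": 0,"ry": 0,"rz": -0.27,"hand": 100},{"x": -52.5,"y": -64.1,"z": 6.1,"rx": 0,"ry": 0,"rz": -0.27,"hand": 100},{"x": -52.5,"y": -64.1,"z": 6.1,"rx": 0,"ry": 0,"rz": -0.27,"hand": 100},{"x": -52.5,"y": -64.1,"z": 6.1,"rx": 0,"ry": 0,"rz": -0.27,"hand": 100},{"x": -52.5,"y": -64.1,"z": 6.1,"rx": 0,"ry": 0,"rz": -0.27,"hand": 100},{"x": -52.5,"y": -64.1,"z": 6.1,"rx": 0,"ry": 0,"rz": -0.27,"hand": 100}]}}

```text
time_s: 2.63
tcp_pos: [0.334, 0.099, 0.2011]
ee_rot: [0.245, 3.131, 0.0]
force: [1.1, 0.4, -0.3]
finger_gap: 0.0854
```

```bash
python3 go.py 440 -300 170 81
```

```text
xyz cm [-16.67 -37.77   3.12] rot [0.    0.001 0.001] t 2.63 gap 0.08536918633904136 F [ 1.1  0.4 -0.3] tcp [334.   99.  201.1]
```

{"fn": "step_arm", "kwargs": {"targets": [{"x": -16.7,"y": -37.8,"z": 3.1,"rx": 0,"ry": 0,"rz": 0,"hand": 100},{"x": -16.7,"y": -37.8,"z": 3.1,"rx": 0,"ry": 0,"rz": 0,"hand": 100},{"x": -16.7,"y": -37.8,"z": 3.1,"rx": 0,"ry": 0,"rz": 0,"hand": 100},{"x": -16.7,"y": -37.8,"z": 3.1,"rx": 0,"ry": 0,"rz": 0,"hand": 100},{"x": -16.7,"y": -37.8,"z": 3.1,"rx": 0,"ry": 0,"rz": 0,"hand": 100},{"x": -16.7,"y": -37.8,"z": 3.1,"rx": 0,"ry": 0,"rz": 0,"hand": 100},{"x": -16.7,"y": -37.8,"z": 3.1,"rx": 0,"ry": 0,"rz": 0,"hand": 100},{"x": -16.7,"y": -37.8,"z": 3.1,"rx": 0,"ry": 0,"rz": 0,"hand": 100},{"x": -16.7,"y": -37.8,"z": 3.1,"rx": 0,"ry": 0,"rz": 0,"hand": 100},{"x": -16.7,"y": -37.8,"z": 3.1,"rx": 0,"ry": 0,"rz": 0,"hand": 100}]}}

```text
time_s: 3.47
tcp_pos: [0.44, -0.3012, 0.1697]
ee_rot: [0.248, 3.131, -0.001]
force: [-0.3, 1.0, -0.5]
finger_gap: 0.0854
```

```bash
cat > w.py <<'E'
from h import *
import sys
# wrist picture; ray-plane intersection at height z
def wplane(z,c):
    v,u=np.mgrid[:420,:560]; x=(u-c['cx'])/c['fx']; y=(v-c['cy'])/c['fy']; r=np.hypot(x,y)+1e-9; s=np.sin(r)/r
    d=np.stack([x*s,y*s,np.cos(r)],-1)@c['R'].T
    return c['t']+d*((z-c['t'][2])/np.where(abs(d[...,2])<1e-6,1e-6,d[...,2]))[...,None]
def shot(n):
    c=cal('wrist'); im,d=optics.capture('wrist'); save(n,im); hsv=cv2.cvtColor(im,cv2.COLOR_RGB2HSV).astype(int); return c,im,d,hsv[...,0],hsv[...,1],hsv[...,2]
def rr(P,m):
    k,l,st,_=cv2.connectedComponentsWithStats(m.astype(np.uint8)); i=1+np.argmax(st[1:,4]); q=P[l==i]
    (c,s,a)=cv2.minAreaRect((q[:,:2]*1000).astype(np.float32)); return st[i,:5],np.round(c,1),np.round(s,1),round(a,1),'mean',np.round(q.mean(0)*1000,1)
E
python3 - <<'E'
from w import *
c,im,d,h,s,v=shot('w1'); P=wplane(.02,c)
print({k:c[k] for k in('fx','cx','cy')},c['t'],c['R'][:,2])
reg=(abs(P[...,0]-.462)<.06)&(abs(P[...,1]+.317)<.07)
print(rr(P,reg&(h>20)&(h<35)&(s>80)&(v>130)))
E
python3 go.py 462 -317 60 81
```

```text
{'fx': 325.19226210127806, 'cx': 279.81134917274335, 'cy': 211.69026052805276} [ 0.36354085 -0.28865514  0.31167476] [ 0.29798885 -0.04817096 -0.95335314]
(array([236, 205,  47,  17, 515], dtype=int32), array([ 452.8, -322.7]), array([43.3, 15.8]), 82.6, 'mean', array([ 450.6, -326.1,   20. ]))
xyz cm [-2.05 -0.46 10.94] rot [-0.006  0.004 -0.005] t 3.52 gap 0.08547421331184644 F [ 5.  -8.7  0.8] tcp [ 442.2 -308.5  169.3]
```

View pics/w1.png

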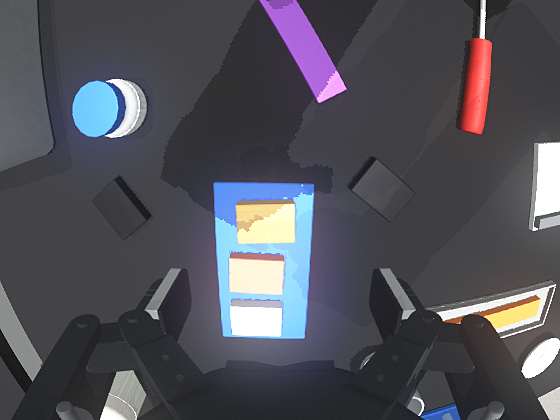

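Brass is at about (265,222) in the wrist view, part shaded, with copper and aluminium below it and both of its end faces free. The arm was still settling when I measured, so I'll repeat it now at rest.

```bash
python3 - <<'E'
from w import *
a=monitor.observe()['tcp_pos']; c,im,d,h,s,v=shot('w2'); b=monitor.observe()['tcp_pos']; print(a,b)
P=wplane(.02,c); reg=(abs(P[...,0]-.462)<.045)&(abs(P[...,1]+.317)<.06)
print(rr(P,reg&(h>17)&(h<36)&(s>60)&(v>60)))
print(rr(P,reg&(h<36)&(s>30)&(v>60)))
print('mat',rr(wplane(.004,c),(h>90)&(h<125)&(s>80)&(abs(P[...,0]-.52)<.13)&(abs(P[...,1]+.33)<.08)))
u=cv2.cvtColor(im[190:260:4,226:306:6],cv2.COLOR_RGB2HSV)
for r in u: print(' '.join('%d/%d/%d'%tuple(p) for p in r))
E
python3 go.py 462 -317 60 81
```

```text
[ 0.44222543 -0.30845574  0.16926031] [ 0.44119837 -0.30448346  0.16924294]
(array([244, 200,  59,  21, 606], dtype=int32), array([ 454.5, -317.6]), array([54.4, 18.9]), 82.4, 'mean', array([ 450.9, -326.7,   20. ]))
(array([ 244,  196,   59,   44, 2426], dtype=int32), array([ 462.6, -318.8]), array([54.7, 42.5]), 82.3, 'mean', array([ 462.4, -318.7,   20. ]))
mat (array([ 221,  178,  102,  159, 8162], dtype=int32), array([ 520.7, -332.1]), array([100.2, 189.8]), 79.9, 'mean', array([ 503.2, -325.7,    4. ]))
109/158/245 109/159/244 109/156/245 109/155/245 110/152/245 110/150/245 110/150/245 110/149/245 110/147/244 110/148/244 110/148/245 110/148/244 110/151/244 110/152/244
109/158/245 109/155/245 109/154/245 109/153/245 110/152/241 110/150/247 111/149/239 111/148/245 111/150/240 110/147/246 111/151/236 111/151/233 111/156/239 98/104/255
110/157/245 109/155/245 110/154/245 111/138/236 17/109/159 16/102/160 16/103/159 15/99/163 15/97/165 15/92/164 16/93/164 15/89/163 15/87/161 97/101/255
109/157/245 110/155/245 110/152/245 22/124/255 23/102/250 23/99/250 23/99/250 23/100/249 22/100/24
[... 1601 characters left out ...]
5/255 103/103/255 103/100/255 99/91/255 98/89/255 102/99/255 103/100/255 102/101/255 102/106/255 102/110/255
98/111/255 99/107/255 174/94/160 1/102/177 3/120/202 171/71/165 123/101/196 118/121/205 115/142/249 95/95/255 116/135/241 105/109/255 102/106/255 102/107/255
99/108/255 99/105/255 0/101/184 176/89/172 175/89/172 176/85/177 176/85/180 177/85/183 176/85/183 176/84/183 175/85/182 108/109/255 103/106/255 102/107/255
99/110/255 100/105/255 24/40/255 23/40/255 23/37/255 24/34/255 28/28/255 28/28/255 28/30/255 27/37/255 27/39/255 121/60/255 102/106/255 102/109/255
xyz cm [-2.23 -0.87 10.93] rot [-0.003  0.002 -0.005] t 3.57 gap 0.0858037083127332 F [-0.4  0.6 -0. ] tcp [ 441.2 -304.5  169.2]
```

```bash
python3 go.py 463 -318 45 82.3
```

```text
xyz cm [-2.34 -0.95 12.43] rot [-0.003  0.002 -0.028] t 3.57 gap 0.0858037083127332 F [-0.4  0.6 -0. ] tcp [ 441.2 -304.5  169.2]
```

{"fn": "step_arm", "kwargs": {"targets": [{"x": -2.3,"y": -1.0,"z": 4,"rx": 0,"ry": 0,"rz": -0.028,"hand": 100},{"x": -2.3,"y": -1.0,"z": 8,"rx": 0,"ry": 0,"rz": -0.028,"hand": 100},{"x": -2.3,"y": -1.0,"z": 11,"rx": 0,"ry": 0,"rz": -0.028,"hand": 100},{"x": -2.3,"y": -1.0,"z": 12.4,"rx": 0,"ry": 0,"rz": -0.028,"hand": 100},{"x": -2.3,"y": -1.0,"z": 12.4,"rx": 0,"ry": 0,"rz": -0.028,"hand": 100},{"x": -2.3,"y": -1.0,"z": 12.4,"rx": 0,"ry": 0,"rz": -0.028,"hand": 100},{"x": -2.3,"y": -1.0,"z": 12.4,"rx": 0,"ry": 0,"rz": -0.028,"hand": 100},{"x": -2.3,"y": -1.0,"z": 12.4,"rx": 0,"ry": 0,"rz": -0.028,"hand": 100},{"x": -2.3,"y": -1.0,"z": 12.4,"rx": 0,"ry": 0,"rz": -0.028,"hand": 100},{"x": -2.3,"y": -1.0,"z": 12.4,"rx": 0,"ry": 0,"rz": -0.028,"hand": 100}]}}

```text
time_s: 4.4
tcp_pos: [0.4617, -0.3127, 0.0472]
ee_rot: [0.202, 3.133, -0.002]
force: [-0.3, -0.3, -0.3]
finger_gap: 0.0856
```

```bash
python3 go.py 463 -318 4 82.3
```

```text
xyz cm [-0.19 -0.5   4.32] rot [-0.001  0.002  0.006] t 4.4 gap 0.0856207914541903 F [-0.3 -0.3 -0.3] tcp [ 461.7 -312.7   47.2]
```

{"fn": "step_arm", "kwargs": {"newtons": 50, "targets": [{"x": -0.2,"y": -0.5,"z": 1.5,"rx": 0,"ry": 0,"rz": 0.006,"hand": 100},{"x": -0.2,"y": -0.5,"z": 3,"rx": 0,"ry": 0,"rz": 0.006,"hand": 100},{"x": -0.2,"y": -0.5,"z": 4,"rx": 0,"ry": 0,"rz": 0.006,"hand": 100},{"x": -0.2,"y": -0.5,"z": 4.3,"rx": 0,"ry": 0,"rz": 0.006,"hand": 100},{"x": -0.2,"y": -0.5,"z": 4.3,"rx": 0,"ry": 0,"rz": 0.006,"hand": 80},{"x": -0.2,"y": -0.5,"z": 4.3,"rx": 0,"ry": 0,"rz": 0.006,"hand": 70},{"x": -0.2,"y": -0.5,"z": 4.3,"rx": 0,"ry": 0,"rz": 0.006,"hand": 50},{"x": -0.2,"y": -0.5,"z": 4.3,"rx": 0,"ry": 0,"rz": 0.006,"hand": 40},{"x": -0.2,"y": -0.5,"z": 4.3,"rx": 0,"ry": 0,"rz": 0.006,"hand": 40},{"x": -0.2,"y": -0.5,"z": 4.3,"rx": 0,"ry": 0,"rz": 0.006,"hand": 40}]}}

```text
time_s: 5.23
tcp_pos: [0.4629, -0.3179, 0.0039]
ee_rot: [0.212, 3.133, -0.002]
force: [-0.9, -0.1, 6.1]
finger_gap: 0.0548
```

```bash
python3 go.py 463 -318 80 82.3
```

```text
xyz cm [-0.02 -0.02 -7.61] rot [-0.001  0.001 -0.   ] t 5.23 gap 0.05479562615725859 F [-0.9 -0.1  6.1] tcp [ 462.9 -317.9    3.9]
```

```bash
python3 go.py 480 89 80 89.3
```

```text
xyz cm [ 3.76 40.54 -7.66] rot [-0.001  0.001 -0.123] t 5.23 gap 0.05479562615725859 F [-0.9 -0.1  6.1] tcp [ 462.9 -317.9    3.9]
```

{"fn": "step_arm", "kwargs": {"targets": [{"x": 0,"y": 0,"z": -2,"rx": 0,"ry": 0,"rz": 0,"hand": 40},{"x": 0,"y": 0,"z": -4,"rx": 0,"ry": 0,"rz": 0,"hand": 40},{"x": 0,"y": 0,"z": -6,"rx": 0,"ry": 0,"rz": 0,"hand": 40},{"x": 0,"y": 2,"z": -7.6,"rx": 0,"ry": 0,"rz": 0,"hand": 40},{"x": 0,"y": 5,"z": -7.6,"rx": 0,"ry": 0,"rz": 0,"hand": 40},{"x": 0,"y": 8,"z": -7.6,"rx": 0,"ry": 0,"rz": 0,"hand": 40},{"x": 0,"y": 11,"z": -7.6,"rx": 0,"ry": 0,"rz": 0,"hand": 40},{"x": 0,"y": 14,"z": -7.6,"rx": 0,"ry": 0,"rz": 0,"hand": 40},{"x": 0,"y": 17,"z": -7.6,"rx": 0,"ry": 0,"rz": 0,"hand": 40},{"x": 0,"y": 20,"z": -7.6,"rx": 0,"ry": 0,"rz": 0,"hand": 40}]}}

```text
time_s: 6.07
tcp_pos: [0.4886, -0.1174, 0.0786]
ee_rot: [-0.212, -3.134, -0.001]
force: [-0.4, 0.3, -3.2]
finger_gap: 0.0546
```

```bash
python3 go.py 480 82 80 89.3
```

```text
xyz cm [ 3.54 19.64 -0.13] rot [ 0.001 -0.001 -0.123] t 6.07 gap 0.054620621447414974 F [-0.4  0.3 -3.2] tcp [ 488.6 -117.4   78.6]
```

{"fn": "step_arm", "kwargs": {"targets": [{"x": 0.6,"y": 3.3,"z": 0,"rx": 0,"ry": 0,"rz": -0.06,"hand": 40},{"x": 1.2,"y": 6.6,"z": 0,"rx": 0,"ry": 0,"rz": -0.12,"hand": 40},{"x": 1.8,"y": 9.9,"z": 0,"rx": 0,"ry": 0,"rz": -0.123,"hand": 40},{"x": 2.4,"y": 13.2,"z": 0,"rx": 0,"ry": 0,"rz": -0.123,"hand": 40},{"x": 3,"y": 16.5,"z": 0,"rx": 0,"ry": 0,"rz": -0.123,"hand": 40},{"x": 3.4,"y": 18.5,"z": 0,"rx": 0,"ry": 0,"rz": -0.123,"hand": 40},{"x": 3.5,"y": 19.6,"z": 0,"rx": 0,"ry": 0,"rz": -0.123,"hand": 40},{"x": 3.5,"y": 19.6,"z": 0,"rx": 0,"ry": 0,"rz": -0.123,"hand": 40},{"x": 3.5,"y": 19.6,"z": 0,"rx": 0,"ry": 0,"rz": -0.123,"hand": 40},{"x": 3.5,"y": 19.6,"z": 0,"rx": 0,"ry": 0,"rz": -0.123,"hand": 40}]}}

```text
time_s: 6.9
tcp_pos: [0.4809, 0.0789, 0.0787]
ee_rot: [-0.02, -3.141, 0.001]
force: [0.3, 0.4, -2.0]
finger_gap: 0.0548
```

```bash
python3 - <<'E'
from w import *
a=monitor.observe()['tcp_pos']; c,im,d,h,s,v=shot('w3'); print(a,monitor.observe()['tcp_pos'])
E
python3 go.py 485 82 12 89.3
```

```text
[0.48088799 0.07888754 0.07871986] [0.4809295  0.07869443 0.07875182]
xyz cm [-0.4   0.34  6.67] rot [-0.001 -0.    -0.001] t 6.95 gap 0.05444915498891796 F [ 0.1 -1.3 -2.3] tcp [480.9  78.7  78.8]
```

View pics/w3.png

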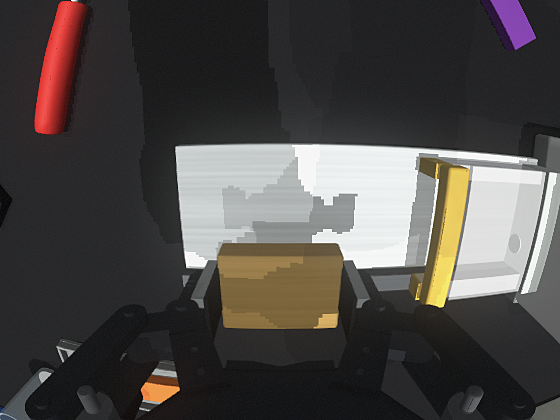

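The coupon is held level and square at (280,287). The bed's near edge runs along row ~147–160 and its left edge is at column ~180. I'll fit these for the analyser pose.

```bash
python3 - <<'E'
from w import *
c=cal('wrist'); im=cv2.imread('pics/w3.png',0).astype(float); P=wplane(.01,c)
B=cv2.GaussianBlur(im,(3,3),0)
def interp(u,v): return cv2.remap(P.astype(np.float32),np.float32([[u]]),np.float32([[v]]),cv2.INTER_LINEAR)[0,0]*1000
E=[]
for u in range(190,410,6):
    g=np.diff(B[135:175,u]); E.append(interp(u,135.5+g.argmax()))
E=np.array(E); k=np.polyfit(E[:,1],E[:,0],1); r=E[:,0]-np.polyval(k,E[:,1]); ok=abs(r)<2; k=np.polyfit(E[ok,1],E[ok,0],1)
print('near edge x at y=90:',np.polyval(k,90),'at177',np.polyval(k,177),'yaw deg',-np.degrees(np.arctan(k[0])),ok.sum(),r.std())
L=np.array([interp(165.5+np.diff(B[v,165:200]).argmax(),v) for v in range(155,260,5)]); print('left edge',np.median(L[:,1]),np.round(np.polyfit(L[:,0]-480,L[:,1],1),3))
# fence: top at z22 ; dark strip inner line col 365-410
P=wplane(.022,c)
F=[]
for u in range(368,410,4):
    g=np.diff(B[245:285,u]); F.append(np.r_[interp(u,245.5+g.argmin()),g.min()])
print(np.round(F[::3],1))
P=wplane(.05,c)
hsv=cv2.cvtColor(cv2.imread('pics/w3.png'),cv2.COLOR_BGR2HSV).astype(int); m=(hsv[...,0]>18)&(hsv[...,0]<32)&(hsv[...,1]>120)&(np.mgrid[:420,:560][1]>400)
for v in range(180,300,20):
    u=np.where(m[v])[0]; print(v,u.min(),u.max(),np.round(interp(u.min(),v)),np.round(interp(u.max(),v)))
E
```

```text
near edge x at y=90: 424.0695014694795 at177 425.1858008150164 yaw deg -0.7351233510024638 37 0.19810230653906089
left edge 8.702366 [-0.016  8.471]
[[508.3 140.7  22.  -78.2]
 [507.9 149.6  22.  -71.3]
 [508.4 158.8  22.  -68.6]
 [508.1 168.1  22.  -53.2]]
180 439 468 [439. 172.  50.] [439. 193.  50.]
200 437 465 [451. 172.  50.] [451. 193.  50.]
220 434 462 [464. 172.  50.] [464. 193.  50.]
240 431 458 [477. 172.  50.] [478. 192.  50.]
260 434 454 [491. 177.  50.] [492. 192.  50.]
280 411 450 [504. 162.  50.] [507. 192.  50.]
```

```bash
python3 go.py 486 82 11 89.27
```

```text
xyz cm [-0.5   0.34  6.77] rot [-0.001 -0.    -0.001] t 6.95 gap 0.05444915498891796 F [ 0.1 -1.3 -2.3] tcp [480.9  78.7  78.8]
```

{"fn": "step_arm", "kwargs": {"targets": [{"x": -0.5,"y": 0.3,"z": 2,"rx": 0,"ry": 0,"rz": 0,"hand": 40},{"x": -0.5,"y": 0.3,"z": 4,"rx": 0,"ry": 0,"rz": 0,"hand": 40},{"x": -0.5,"y": 0.3,"z": 5.5,"rx": 0,"ry": 0,"rz": 0,"hand": 40},{"x": -0.5,"y": 0.3,"z": 6.3,"rx": 0,"ry": 0,"rz": 0,"hand": 40},{"x": -0.5,"y": 0.3,"z": 6.7,"rx": 0,"ry": 0,"rz": 0,"hand": 40},{"x": -0.6,"y": 0.3,"z": 6.7,"rx": 0,"ry": 0,"rz": 0,"hand": 40},{"x": -0.7,"y": 0.3,"z": 6.7,"rx": 0,"ry": 0,"rz": 0,"hand": 40},{"x": -0.8,"y": 0.3,"z": 6.7,"rx": 0,"ry": 0,"rz": 0,"hand": 40},{"x": -0.9,"y": 0.3,"z": 6.7,"rx": 0,"ry": 0,"rz": 0,"hand": 40},{"x": -0.9,"y": 0.3,"z": 6.7,"rx": 0,"ry": 0,"rz": 0,"hand": 40}]}}

```text
time_s: 7.78
tcp_pos: [0.4909, 0.0827, 0.0126]
ee_rot: [0.019, 3.14, 0.0]
force: [0.4, 0.8, -3.2]
finger_gap: 0.0544
```

```bash
python3 go.py 494 82 11 89.27
```

```text
xyz cm [-0.31 -0.07  0.16] rot [0.    0.002 0.001] t 7.78 gap 0.05440253168620739 F [ 0.4  0.8 -3.2] tcp [490.9  82.7  12.6]
```

No contact yet, so I'll creep toward the fence.

{"fn": "step_arm", "kwargs": {"targets": [{"x": 0,"y": 0,"z": 0.1,"rx": 0,"ry": 0,"rz": 0,"hand": 40},{"x": -0.1,"y": 0,"z": 0.1,"rx": 0,"ry": 0,"rz": 0,"hand": 40},{"x": -0.1,"y": 0,"z": 0.1,"rx": 0,"ry": 0,"rz": 0,"hand": 40},{"x": -0.15,"y": 0,"z": 0.1,"rx": 0,"ry": 0,"rz": 0,"hand": 40},{"x": -0.2,"y": 0,"z": 0.1,"rx": 0,"ry": 0,"rz": 0,"hand": 40},{"x": -0.2,"y": 0,"z": 0.1,"rx": 0,"ry": 0,"rz": 0,"hand": 40},{"x": -0.25,"y": 0,"z": 0.1,"rx": 0,"ry": 0,"rz": 0,"hand": 40},{"x": -0.3,"y": 0,"z": 0.1,"rx": 0,"ry": 0,"rz": 0,"hand": 40},{"x": -0.3,"y": 0,"z": 0.1,"rx": 0,"ry": 0,"rz": 0,"hand": 40},{"x": -0.3,"y": 0,"z": 0.1,"rx": 0,"ry": 0,"rz": 0,"hand": 40}]}}

```text
time_s: 8.62
tcp_pos: [0.4916, 0.0827, 0.0105]
ee_rot: [-0.019, -3.139, 0.0]
force: [-4.0, 1.2, -0.4]
finger_gap: 0.0545
```

Contact: −4 N from the fence at TCP x 491.6, and the bed carries the weight. Releasing now.

{"fn": "step_arm", "kwargs": {"targets": [{"x": 0.1,"y": 0,"z": 0,"rx": 0,"ry": 0,"rz": 0,"hand": 50},{"x": 0.1,"y": 0,"z": 0,"rx": 0,"ry": 0,"rz": 0,"hand": 75},{"x": 0.1,"y": 0,"z": 0,"rx": 0,"ry": 0,"rz": 0,"hand": 90},{"x": 0.1,"y": 0,"z": 0,"rx": 0,"ry": 0,"rz": 0,"hand": 90},{"x": 0.1,"y": 0,"z": 0,"rx": 0,"ry": 0,"rz": 0,"hand": 90},{"x": 0.1,"y": 0,"z": -2,"rx": 0,"ry": 0,"rz": 0,"hand": 90},{"x": 0.1,"y": 0,"z": -4,"rx": 0,"ry": 0,"rz": 0,"hand": 90},{"x": 0.1,"y": 0,"z": -7,"rx": 0,"ry": 0,"rz": 0,"hand": 90},{"x": 0.1,"y": 0,"z": -10,"rx": 0,"ry": 0,"rz": 0,"hand": 90},{"x": 0.1,"y": 0,"z": -13,"rx": 0,"ry": 0,"rz": 0,"hand": 90}]}}

```text
time_s: 9.45
tcp_pos: [0.492, 0.0826, 0.1424]
ee_rot: [0.019, 3.141, -0.0]
force: [0.1, -0.2, -1.1]
finger_gap: 0.0768
```

```bash
python3 go.py 640 -95 150 87.8; python3 - <<'E'
from m2 import *
E
python3 - <<'E'
from m2 import plane,rr
from h import *
n='top'; im,d=optics.capture(n); save('top2',im); C=cloud(n,d); hsv=cv2.cvtColor(im,cv2.COLOR_RGB2HSV).astype(int); h,s,v=hsv[...,0],hsv[...,1],hsv[...,2]
print('brass now',rr(plane(n,.026),(abs(C[...,0]-.49)<.08)&(abs(C[...,1]-.08)<.06)&(h>12)&(h<35)&(s>60)&(v>60)))
E
```

```text
xyz cm [-15.01 -17.59  -0.75] rot [-0.     0.001  0.027] t 9.45 gap 0.07684207262090162 F [ 0.1 -0.2 -1.1] tcp [492.   82.6 142.4]
top brass (array([362, 209,  25,  18, 382], dtype=int32), array([ 462.4, -317.5]), array([54.5, 38.5]), 82.2, 'mean', array([ 462.1, -317.5,   20. ]))
copper (array([370, 185,  24,  19, 286], dtype=int32), array([ 517.1, -337.2]), array([55. , 38.7]), 79.0, 'mean', array([ 518.2, -338.6,   20. ]))
blue (array([ 351,  154,   52,   84, 2931], dtype=int32), array([ 518.4, -331.4]), array([102. , 190.1]), 79.8, 'mean', array([ 512.2, -329.1,    4. ]))
stick z16 (array([219, 133,  77,  15, 691], dtype=int32), array([652.2, -46.3]), array([182.2,  29.6]), 87.8, 'mean', array([652.7, -39.8,  16. ]))
handle z66 (array([262, 129,  16,  12, 161], dtype=int32), array([648.4, -77.7]), array([34.3, 25.3]), 84.7, 'mean', array([648.3, -77.9,  66. ]))
lip z50 (array([148, 190,   9,  44, 310], dtype=int32), array([476.9, 184.8]), array([16.6, 96.5]), 89.9, 'mean', array([477.8, 185. ,  50. ]))
trayrim z14 (array([ 205,  122,  100,   36, 2602], dtype=int32), array([654.5,
[... 3290 characters left out ...]
pe=int32), array([661.7, -77.3]), array([28.3, 35.1]), 4.1, 'mean', array([661.4, -78.2,  66. ]))
lip z50 (array([388, 215,   9,  30, 171], dtype=int32), array([485.5, 184.7]), array([ 16.4, 103. ]), 88.1, 'mean', array([485.2, 184.9,  50. ]))
trayrim z14 (array([ 251,  268,  101,   42, 2908], dtype=int32), array([654.2, -40.9]), array([238.5,  98.1]), 85.8, 'mean', array([661. , -38.7,  14. ]))
bed open z10 (array([ 323,  219,   59,   27, 1306], dtype=int32), array([464.7,  85.4]), array([154.3,  85.2]), 89.3, 'mean', array([465.8,  84.2,  10. ]))
brass now (array([188, 198,  26,  18, 405], dtype=int32), array([490.9,  82.1]), array([56.8, 39.5]), 89.4, 'mean', array([489.1,  82.5,  26. ]))
```

```bash
python3 go.py 640 -85 160 87.8
```

```text
xyz cm [-14.64 -16.61  -1.06] rot [0.    0.009 0.027] t 9.5 gap 0.07656581473273154 F [2.  0.4 4.7] tcp [495.6  82.8 148.1]
```

{"fn": "step_arm", "kwargs": {"targets": [{"x": -2.5,"y": -2.8,"z": -1.1,"rx": 0,"ry": 0,"rz": 0.027,"hand": 70},{"x": -5,"y": -5.6,"z": -1.1,"rx": 0,"ry": 0,"rz": 0.027,"hand": 70},{"x": -7.5,"y": -8.4,"z": -1.1,"rx": 0,"ry": 0,"rz": 0.027,"hand": 70},{"x": -10,"y": -11.2,"z": -1.1,"rx": 0,"ry": 0,"rz": 0.027,"hand": 70},{"x": -12.5,"y": -14,"z": -1.1,"rx": 0,"ry": 0,"rz": 0.027,"hand": 70},{"x": -14,"y": -16,"z": -1.1,"rx": 0,"ry": 0,"rz": 0.027,"hand": 70},{"x": -14.6,"y": -16.6,"z": -1.1,"rx": 0,"ry": 0,"rz": 0.027,"hand": 70},{"x": -14.6,"y": -16.6,"z": -1.1,"rx": 0,"ry": 0,"rz": 0.027,"hand": 70},{"x": -14.6,"y": -16.6,"z": -1.1,"rx": 0,"ry": 0,"rz": 0.027,"hand": 70},{"x": -14.6,"y": -16.6,"z": -1.1,"rx": 0,"ry": 0,"rz": 0.027,"hand": 70}]}}

```text
time_s: 10.33
tcp_pos: [0.6348, -0.0837, 0.1516]
ee_rot: [-0.059, -3.14, -0.001]
force: [0.8, 0.2, -0.3]
finger_gap: 0.0599
```

```bash
python3 - <<'E'
from w import *
a=monitor.observe()['tcp_pos']; c,im,d,h,s,v=shot('w4'); print(a,monitor.observe()['tcp_pos'],monitor.observe()['finger_gap'])
P=wplane(.016,c); C=cloud('wrist',d,c); reg=(abs(P[...,0]-.65)<.06)&(abs(P[...,1]+.05)<.14)
org=reg&(h>5)&(h<25)&(s>120)&(v>60)
print('orange z16',rr(P,org)); print('orange low',rr(P,org&(C[...,2]<.026)))
H=reg&(C[...,2]>.058)&(C[...,2]<.075); print('handle',rr(wplane(.066,c),H), np.median(C[...,2][H]))
E
python3 go.py 651 -78 85 87.8
```

```text
[ 0.63482354 -0.08367705  0.15162176] [ 0.6348952  -0.08353454  0.15181464] 0.060207344458209584
orange z16 (array([ 220,  203,  197,   34, 5457], dtype=int32), array([654. , -46.8]), array([183.7,  32.3]), 87.9, 'mean', array([652.9, -43.9,  16. ]))
orange low (array([ 220,  203,  197,   34, 5413], dtype=int32), array([654. , -46.8]), array([183.7,  32.3]), 87.9, 'mean', array([652.8, -43.6,  16. ]))
handle (array([ 263,  226,   47,   28, 1257], dtype=int32), array([651.7, -79.2]), array([35.3, 22.2]), 87.8, 'mean', array([651.8, -79.3,  66. ])) 0.06546746167804751
xyz cm [-1.6   0.61  6.68] rot [ 0.001 -0.001  0.001] t 10.38 gap 0.060207344458209584 F [0.6 0.3 0.5] tcp [634.9 -83.5 151.8]
```

View pics/w4.png

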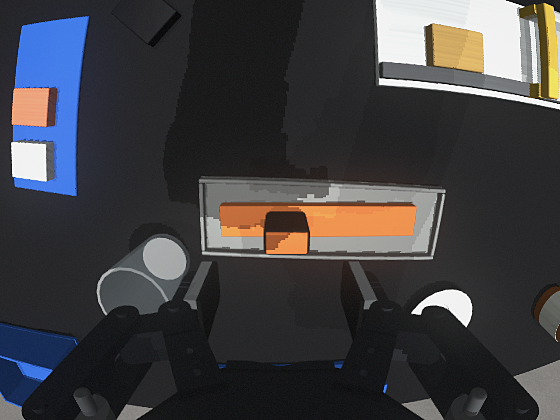

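The handle is at pixel (287,232), which gives (652,−79) mm at 87.8°. The tip points right (+y), and the beaker at (140,280) is clear of the fingers. Brass is visible against the fence at (455,47).

```bash
python3 go.py 651.7 -79.2 30 87.8
```

```text
xyz cm [-1.67  0.49 12.18] rot [ 0.001 -0.001  0.001] t 10.38 gap 0.060207344458209584 F [0.6 0.3 0.5] tcp [634.9 -83.5 151.8]
```

{"fn": "step_arm", "kwargs": {"targets": [{"x": -1.7,"y": 0.5,"z": 2,"rx": 0,"ry": 0,"rz": 0,"hand": 70},{"x": -1.7,"y": 0.5,"z": 5,"rx": 0,"ry": 0,"rz": 0,"hand": 70},{"x": -1.7,"y": 0.5,"z": 8,"rx": 0,"ry": 0,"rz": 0,"hand": 70},{"x": -1.7,"y": 0.5,"z": 10.5,"rx": 0,"ry": 0,"rz": 0,"hand": 70},{"x": -1.7,"y": 0.5,"z": 11.8,"rx": 0,"ry": 0,"rz": 0,"hand": 70},{"x": -1.7,"y": 0.5,"z": 12.2,"rx": 0,"ry": 0,"rz": 0,"hand": 70},{"x": -1.7,"y": 0.5,"z": 12.2,"rx": 0,"ry": 0,"rz": 0,"hand": 70},{"x": -1.7,"y": 0.5,"z": 12.2,"rx": 0,"ry": 0,"rz": 0,"hand": 40},{"x": -1.7,"y": 0.5,"z": 12.2,"rx": 0,"ry": 0,"rz": 0,"hand": 20},{"x": -1.7,"y": 0.5,"z": 12.2,"rx": 0,"ry": 0,"rz": 0,"hand": 20}]}}

```text
time_s: 11.22
tcp_pos: [0.6548, -0.081, 0.0321]
ee_rot: [0.061, 3.137, -0.001]
force: [1.1, 0.1, 6.1]
finger_gap: 0.0354
```

{"fn": "step_arm", "kwargs": {"newtons": 90, "targets": [{"x": 0,"y": 0,"z": 0,"rx": 0,"ry": 0,"rz": 0,"hand": 20},{"x": 0,"y": 0,"z": 0,"rx": 0,"ry": 0,"rz": 0,"hand": 20},{"x": 0,"y": 0,"z": 0,"rx": 0,"ry": 0,"rz": 0,"hand": 20},{"x": 0,"y": 0,"z": -1,"rx": 0,"ry": 0,"rz": 0,"hand": 20},{"x": 0,"y": 0,"z": -2,"rx": 0,"ry": 0,"rz": 0,"hand": 20},{"x": 0,"y": 0,"z": -4,"rx": 0,"ry": 0,"rz": 0,"hand": 20},{"x": 0,"y": 0,"z": -6,"rx": 0,"ry": 0,"rz": 0,"hand": 20},{"x": 0,"y": 0,"z": -7,"rx": 0,"ry": 0,"rz": 0,"hand": 20},{"x": 0,"y": 0,"z": -7,"rx": 0,"ry": 0,"rz": 0,"hand": 20},{"x": 0,"y": 0,"z": -7,"rx": 0,"ry": 0,"rz": 0,"hand": 20}]}}

```text
time_s: 12.05
tcp_pos: [0.6534, -0.0808, 0.1005]
ee_rot: [0.061, 3.14, -0.001]
force: [0.3, -0.6, -2.5]
finger_gap: 0.0351
```

```bash
python3 go.py 490 -98 90 89.27
```

```text
xyz cm [16.26 -2.35  1.03] rot [-0.     0.001 -0.026] t 12.05 gap 0.03508394697338974 F [ 0.3 -0.6 -2.5] tcp [653.4 -80.8 100.5]
```

{"fn": "step_arm", "kwargs": {"targets": [{"x": 3,"y": -0.5,"z": 0.3,"rx": 0,"ry": 0,"rz": 0,"hand": 20},{"x": 6,"y": -1,"z": 0.6,"rx": 0,"ry": 0,"rz": -0.013,"hand": 20},{"x": 9,"y": -1.5,"z": 1,"rx": 0,"ry": 0,"rz": -0.026,"hand": 20},{"x": 12,"y": -2,"z": 1,"rx": 0,"ry": 0,"rz": -0.026,"hand": 20},{"x": 14.5,"y": -2.3,"z": 1,"rx": 0,"ry": 0,"rz": -0.026,"hand": 20},{"x": 15.8,"y": -2.4,"z": 1,"rx": 0,"ry": 0,"rz": -0.026,"hand": 20},{"x": 16.3,"y": -2.4,"z": 1,"rx": 0,"ry": 0,"rz": -0.026,"hand": 20},{"x": 16.3,"y": -2.4,"z": 1,"rx": 0,"ry": 0,"rz": -0.026,"hand": 20},{"x": 16.3,"y": -2.4,"z": 1,"rx": 0,"ry": 0,"rz": -0.026,"hand": 20},{"x": 16.3,"y": -2.4,"z": 1,"rx": 0,"ry": 0,"rz": -0.026,"hand": 20}]}}

```text
time_s: 12.88
tcp_pos: [0.4906, -0.0985, 0.0898]
ee_rot: [0.019, 3.14, -0.0]
force: [-0.1, -0.3, -2.1]
finger_gap: 0.0349
```

```bash
python3 go.py 490 -98 45 89.27; python3 - <<'E'
from w import *
s0=monitor.observe(); a=s0['tcp_pos']; c,im,d,h,s,v=shot('w5'); C=cloud('wrist',d,c)
z=a[2]-.027+.012; P=wplane(z,c)
reg=(abs(P[...,0]-.49)<.05)&(P[...,1]>-.2)&(P[...,1]<.06)
org=reg&(h>3)&(h<20)&(s>120)&(v>40)&(C[...,2]>.04)
print('tcp',a,'depth z med',np.median(C[...,2][org])); print(rr(P,org))
q=C[org]; A=np.c_[q[:,:2],np.ones(len(q))]; print('tilt plane',np.linalg.lstsq(A,q[:,2],rcond=None)[0])
E
```

```text
xyz cm [0.07 0.05 4.48] rot [-0.     0.001  0.   ] t 12.88 gap 0.03493209564158948 F [-0.1 -0.3 -2.1] tcp [490.6 -98.5  89.8]
tcp [ 0.49060398 -0.09851108  0.08977152] depth z med 0.07296998614097805
(array([  171,   225,   314,    57, 12665], dtype=int32), array([487.9, -66.2]), array([181.9,  33.1]), 89.4, 'mean', array([485.2, -64.4,  74.8]))
tilt plane [-0.14851681 -0.10346375  0.14736304]
```

View pics/w5.png

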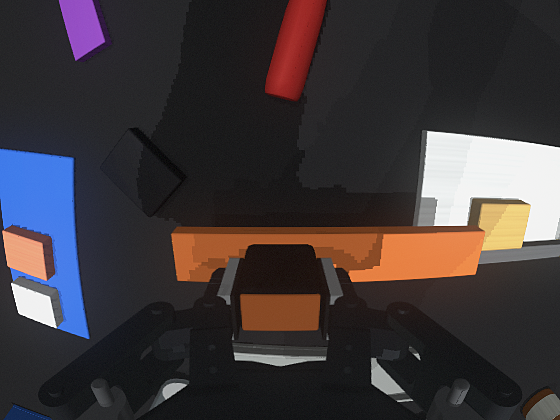

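The stick is held, its blade at columns 172–483, rows 225–282, and the coupon lies ahead at (503,225). I'll check the stick's pitch from the blade's top surface.

```bash
python3 - <<'E'
from w import *
s0=monitor.observe(); c=cal('wrist'); im,d=optics.capture('wrist'); C=cloud('wrist',d,c)
for u in list(range(178,236,10))+list(range(345,480,15)): 
    q=C[236:252,u]; print(u,np.round(np.median(q,0)*1000,1))
# coupon check
h=cv2.cvtColor(im,cv2.COLOR_RGB2HSV).astype(int); print(rr(wplane(.026,c),(h[...,0]>15)&(h[...,0]<32)&(h[...,1]>70)&(np.mgrid[:420,:560][1]>484)))
E
```

```text
178 [ 481.4 -154.    73.1]
188 [ 481.5 -148.3   72.6]
198 [ 481.1 -142.5   73.1]
208 [ 480.9 -136.8   73.1]
218 [ 481.1 -131.3   72.7]
228 [ 481.2 -125.8   73.1]
345 [481.7 -63.   73.1]
360 [482.  -54.5  72.9]
375 [482.2 -46.   72.7]
390 [482.5 -37.   72.7]
405 [483.2 -28.   72.8]
420 [483.  -18.5  72.8]
435 [483.6  -8.6  72.7]
450 [484.1   1.8  73. ]
465 [484.6  12.7  72.9]
(array([ 485,  199,   46,   52, 2048], dtype=int32), array([491.7,  83.4]), array([52.5, 42.7]), 89.1, 'mean', array([490.6,  83.9,  26. ]))
```

{"fn": "step_arm", "kwargs": {"targets": [{"x": 0,"y": 0,"z": 1.5,"rx": 0,"ry": 0,"rz": 0,"hand": 20},{"x": 0,"y": 0,"z": 3,"rx": 0,"ry": 0,"rz": 0,"hand": 20},{"x": 0,"y": 0,"z": 4.2,"rx": 0,"ry": 0,"rz": 0,"hand": 20},{"x": 0,"y": 0,"z": 4.8,"rx": 0,"ry": 0,"rz": 0,"hand": 20},{"x": 0,"y": 0,"z": 4.9,"rx": 0,"ry": 0,"rz": 0,"hand": 20},{"x": 0,"y": 0,"z": 4.9,"rx": 0,"ry": 0,"rz": 0,"hand": 20},{"x": 0,"y": 0,"z": 4.9,"rx": 0,"ry": 0,"rz": 0,"hand": 20},{"x": 0,"y": 0.5,"z": 4.9,"rx": 0,"ry": 0,"rz": 0,"hand": 20},{"x": 0,"y": 1,"z": 4.9,"rx": 0,"ry": 0,"rz": 0,"hand": 20},{"x": 0,"y": 1.5,"z": 4.9,"rx": 0,"ry": 0,"rz": 0,"hand": 20}]}}

```text
time_s: 13.82
tcp_pos: [0.4898, -0.0829, 0.0413]
ee_rot: [0.02, 3.141, -0.0]
force: [-0.2, -0.0, -2.3]
finger_gap: 0.0352
```

```bash
python3 go.py 492 67 40.5 89.27
```

```text
xyz cm [-0.03 14.99  0.08] rot [-0.     0.001 -0.   ] t 13.82 gap 0.03517599691944214 F [-0.2 -0.  -2.3] tcp [489.8 -82.9  41.3]
```

{"fn": "step_arm", "kwargs": {"targets": [{"x": 0,"y": 0.6,"z": 0,"rx": 0,"ry": 0,"rz": 0,"hand": 20},{"x": 0,"y": 1.2,"z": 0,"rx": 0,"ry": 0,"rz": 0,"hand": 20},{"x": 0,"y": 1.8,"z": 0,"rx": 0,"ry": 0,"rz": 0,"hand": 20},{"x": 0,"y": 2.4,"z": 0,"rx": 0,"ry": 0,"rz": 0,"hand": 20},{"x": 0,"y": 3,"z": 0,"rx": 0,"ry": 0,"rz": 0,"hand": 20},{"x": 0,"y": 3.6,"z": 0,"rx": 0,"ry": 0,"rz": 0,"hand": 20},{"x": 0,"y": 4.2,"z": 0,"rx": 0,"ry": 0,"rz": 0,"hand": 20},{"x": 0,"y": 4.8,"z": 0,"rx": 0,"ry": 0,"rz": 0,"hand": 20},{"x": 0,"y": 5.4,"z": 0,"rx": 0,"ry": 0,"rz": 0,"hand": 20},{"x": 0,"y": 6,"z": 0,"rx": 0,"ry": 0,"rz": 0,"hand": 20}]}}

```text
time_s: 14.65
tcp_pos: [0.4902, -0.0228, 0.0408]
ee_rot: [-0.02, -3.142, 0.0]
force: [-0.2, -2.1, -0.5]
finger_gap: 0.0351
```

```bash
python3 go.py 492 67 40.5 89.27;  python3 - <<'E'
from w import *
c,im,d,hh,s,v=shot('w6'); P=wplane(.026,c)
print(rr(P,(hh>15)&(hh<32)&(s>70)&(abs(P[...,0]-.49)<.04)&(P[...,1]>.09)&(P[...,1]<.172)))
E
```

```text
xyz cm [-0.06  8.98  0.03] rot [-0. -0. -0.] t 14.65 gap 0.03510529652592965 F [-0.2 -2.1 -0.5] tcp [490.2 -22.8  40.8]
(array([ 466,  220,   80,   65, 3754], dtype=int32), array([491.4, 126.3]), array([70., 44.]), 89.1, 'mean', array([490.6, 125.3,  26. ]))
```

View pics/w6.png

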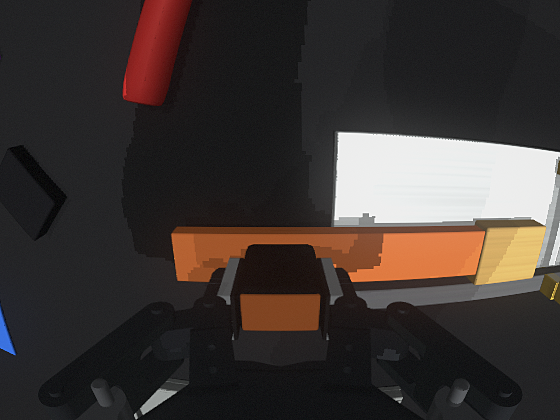

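The stick's tip is flush against the coupon's rear face (column ~480), square and along the fence, with a −2 N push. Continuing.

{"fn": "step_arm", "kwargs": {"targets": [{"x": 0,"y": 0.8,"z": 0,"rx": 0,"ry": 0,"rz": 0,"hand": 20},{"x": 0,"y": 1.6,"z": 0,"rx": 0,"ry": 0,"rz": 0,"hand": 20},{"x": 0,"y": 2.4,"z": 0,"rx": 0,"ry": 0,"rz": 0,"hand": 20},{"x": 0,"y": 3.2,"z": 0,"rx": 0,"ry": 0,"rz": 0,"hand": 20},{"x": 0,"y": 4,"z": 0,"rx": 0,"ry": 0,"rz": 0,"hand": 20},{"x": 0,"y": 4.8,"z": 0,"rx": 0,"ry": 0,"rz": 0,"hand": 20},{"x": 0,"y": 5.6,"z": 0,"rx": 0,"ry": 0,"rz": 0,"hand": 20},{"x": 0,"y": 6.4,"z": 0,"rx": 0,"ry": 0,"rz": 0,"hand": 20},{"x": 0,"y": 7.2,"z": 0,"rx": 0,"ry": 0,"rz": 0,"hand": 20},{"x": 0,"y": 8,"z": 0,"rx": 0,"ry": 0,"rz": 0,"hand": 20}]}}

```text
time_s: 15.53
tcp_pos: [0.4912, 0.0575, 0.0408]
ee_rot: [-0.02, -3.141, -0.0]
force: [-0.1, -1.3, -1.4]
finger_gap: 0.0347
```

{"fn": "step_arm", "kwargs": {"targets": [{"x": 0,"y": 0.3,"z": 0,"rx": 0,"ry": 0,"rz": 0,"hand": 20},{"x": 0,"y": 0.6,"z": 0,"rx": 0,"ry": 0,"rz": 0,"hand": 20},{"x": 0,"y": 0.9,"z": 0,"rx": 0,"ry": 0,"rz": 0,"hand": 20},{"x": 0,"y": 1.2,"z": 0,"rx": 0,"ry": 0,"rz": 0,"hand": 20},{"x": 0,"y": 1.5,"z": 0,"rx": 0,"ry": 0,"rz": 0,"hand": 20},{"x": 0,"y": 1.8,"z": 0,"rx": 0,"ry": 0,"rz": 0,"hand": 20},{"x": 0,"y": 2.1,"z": 0,"rx": 0,"ry": 0,"rz": 0,"hand": 20},{"x": 0,"y": 2.4,"z": 0,"rx": 0,"ry": 0,"rz": 0,"hand": 20},{"x": 0,"y": 2.6,"z": 0,"rx": 0,"ry": 0,"rz": 0,"hand": 20},{"x": 0,"y": 2.8,"z": 0,"rx": 0,"ry": 0,"rz": 0,"hand": 20}]}}

```text
time_s: 16.37
tcp_pos: [0.4917, 0.0849, 0.0408]
ee_rot: [0.02, 3.141, -0.0]
force: [-0.7, -3.0, 0.3]
finger_gap: 0.035
```

Creep to the stop.

{"fn": "step_arm", "kwargs": {"targets": [{"x": 0,"y": 0.1,"z": 0,"rx": 0,"ry": 0,"rz": 0,"hand": 20},{"x": 0,"y": 0.2,"z": 0,"rx": 0,"ry": 0,"rz": 0,"hand": 20},{"x": 0,"y": 0.3,"z": 0,"rx": 0,"ry": 0,"rz": 0,"hand": 20},{"x": 0,"y": 0.4,"z": 0,"rx": 0,"ry": 0,"rz": 0,"hand": 20},{"x": 0,"y": 0.5,"z": 0,"rx": 0,"ry": 0,"rz": 0,"hand": 20},{"x": 0,"y": 0.6,"z": 0,"rx": 0,"ry": 0,"rz": 0,"hand": 20},{"x": 0,"y": 0.7,"z": 0,"rx": 0,"ry": 0,"rz": 0,"hand": 20},{"x": 0,"y": 0.8,"z": 0,"rx": 0,"ry": 0,"rz": 0,"hand": 20},{"x": 0,"y": 0.8,"z": 0,"rx": 0,"ry": 0,"rz": 0,"hand": 20},{"x": 0,"y": 0.8,"z": 0,"rx": 0,"ry": 0,"rz": 0,"hand": 20}]}}

```text
time_s: 17.2
tcp_pos: [0.4917, 0.0918, 0.0409]
ee_rot: [0.021, 3.142, -0.003]
force: [-0.2, -4.8, 1.7]
finger_gap: 0.0348
```

```bash
python3 go.py 492 67 40.5 89.27
```

```text
xyz cm [-0.06 -2.48  0.05] rot [-0.002  0.    -0.   ] t 17.2 gap 0.034771582240687236 F [-0.2 -4.8  1.7] tcp [491.7  91.8  40.9]
```

{"fn": "step_arm", "kwargs": {"targets": [{"x": 0,"y": 0.1,"z": 0,"rx": 0,"ry": 0,"rz": 0,"hand": 20},{"x": 0,"y": 0.1,"z": 0,"rx": 0,"ry": 0,"rz": 0,"hand": 20},{"x": 0,"y": 0.2,"z": 0,"rx": 0,"ry": 0,"rz": 0,"hand": 20},{"x": 0,"y": 0.2,"z": 0,"rx": 0,"ry": 0,"rz": 0,"hand": 20},{"x": 0,"y": 0.3,"z": 0,"rx": 0,"ry": 0,"rz": 0,"hand": 20},{"x": 0,"y": 0.3,"z": 0,"rx": 0,"ry": 0,"rz": 0,"hand": 20},{"x": 0,"y": 0.3,"z": 0,"rx": 0,"ry": 0,"rz": 0,"hand": 20},{"x": 0,"y": 0.3,"z": 0,"rx": 0,"ry": 0,"rz": 0,"hand": 20},{"x": 0,"y": 0.3,"z": 0,"rx": 0,"ry": 0,"rz": 0,"hand": 20},{"x": 0,"y": 0.3,"z": 0,"rx": 0,"ry": 0,"rz": 0,"hand": 20}]}}

```text
time_s: 18.03
tcp_pos: [0.4918, 0.092, 0.0414]
ee_rot: [0.023, 3.141, -0.013]
force: [-2.5, -14.6, 5.8]
finger_gap: 0.0352
```

```bash
python3 go.py 492 67 40.5 89.27; python3 - <<'E'
from h import *
im,d=optics.capture('top'); save('top3',im); im2,d=optics.capture('scene'); save('scene3',im2)
a=cv2.resize(im[175:250,90:245],None,fx=5,fy=4,interpolation=cv2.INTER_CUBIC); b=cv2.resize(im2[200:270,310:465],None,fx=5,fy=4,interpolation=cv2.INTER_CUBIC)
save('c3',np.vstack([a,b]))
E
```

```text
xyz cm [-0.06 -2.5   0.11] rot [-0.008  0.    -0.002] t 18.03 gap 0.0351674908769458 F [ -2.5 -14.6   5.8] tcp [491.8  92.   41.4]
```

View pics/c3.png

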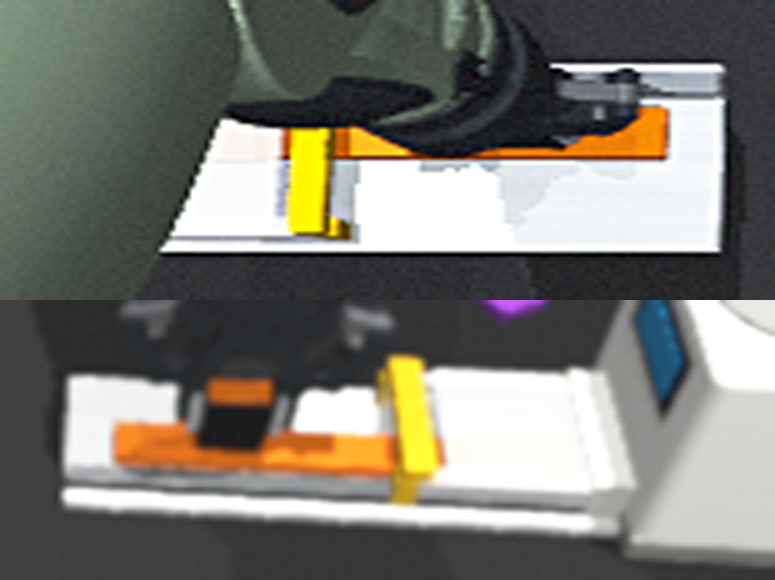

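The push ended on a hard stop: −14.6 N at TCP y 92, so the tip is at about 39 mm inside the guard. The panel looks milky here, with only a faint tint of the coupon behind the lip. I'll retract and then inspect.

{"fn": "step_arm", "kwargs": {"targets": [{"x": 0,"y": -0.3,"z": 0,"rx": 0,"ry": 0,"rz": 0,"hand": 20},{"x": 0,"y": -0.8,"z": 0,"rx": 0,"ry": 0,"rz": 0,"hand": 20},{"x": 0,"y": -2,"z": 0,"rx": 0,"ry": 0,"rz": 0,"hand": 20},{"x": 0,"y": -4,"z": 0,"rx": 0,"ry": 0,"rz": 0,"hand": 20},{"x": 0,"y": -6,"z": 0,"rx": 0,"ry": 0,"rz": 0,"hand": 20},{"x": 0,"y": -8.5,"z": 0,"rx": 0,"ry": 0,"rz": 0,"hand": 20},{"x": 0,"y": -11,"z": -0.5,"rx": 0,"ry": 0,"rz": 0,"hand": 20},{"x": 0,"y": -13.5,"z": -2,"rx": 0,"ry": 0,"rz": 0,"hand": 20},{"x": 0,"y": -16,"z": -4,"rx": 0,"ry": 0,"rz": 0,"hand": 20},{"x": 0,"y": -17.5,"z": -6,"rx": 0,"ry": 0,"rz": 0,"hand": 20}]}}

```text
time_s: 18.97
tcp_pos: [0.4889, -0.0817, 0.101]
ee_rot: [-0.023, -3.141, -0.0]
force: [0.7, -0.6, -1.9]
finger_gap: 0.0348
```

```bash
python3 go.py 654 -80 100 87; python3 - <<'E'
from w import *
im,d=optics.capture('top'); save('top4',im); im2,d2=optics.capture('scene'); save('scene4',im2)
a=cv2.resize(im[175:250,90:245],None,fx=5,fy=4,interpolation=cv2.INTER_CUBIC); b=cv2.resize(im2[200:270,310:465],None,fx=5,fy=4,interpolation=cv2.INTER_CUBIC)
save('c4',np.vstack([a,b]))
E
```

```text
xyz cm [-16.51   0.41   0.09] rot [ 0.    -0.001  0.038] t 18.97 gap 0.03480651871771729 F [ 0.7 -0.6 -1.9] tcp [488.9 -81.7 101. ]
```

View pics/c4.png

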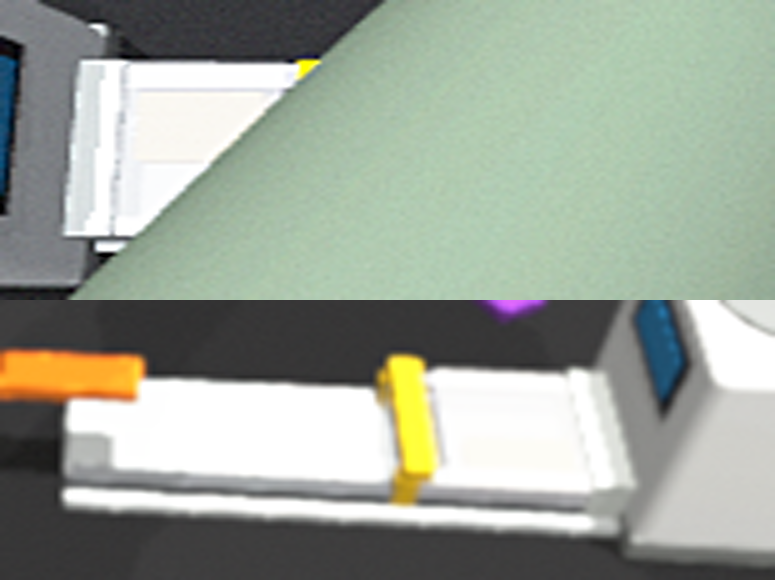

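A faint cream rectangle shows under the panel, against both the stop and the fence. I'll return the stick first and measure the coupon once the arm is out of view.

```bash
python3 go.py 653.5 -75 95 86.5
```

```text
xyz cm [-16.12   1.02   0.96] rot [-0.002  0.006  0.045] t 19.07 gap 0.03492325946973912 F [ 0.3  0.  -2.5] tcp [492.1 -82.6 103.6]
```

{"fn": "step_arm", "kwargs": {"targets": [{"x": -2,"y": 0.1,"z": 0.1,"rx": 0,"ry": 0,"rz": 0,"hand": 20},{"x": -5,"y": 0.3,"z": 0.3,"rx": 0,"ry": 0,"rz": 0.02,"hand": 20},{"x": -8,"y": 0.5,"z": 0.5,"rx": 0,"ry": 0,"rz": 0.045,"hand": 20},{"x": -11,"y": 0.7,"z": 0.7,"rx": 0,"ry": 0,"rz": 0.045,"hand": 20},{"x": -13.5,"y": 0.9,"z": 0.9,"rx": 0,"ry": 0,"rz": 0.045,"hand": 20},{"x": -15.2,"y": 1,"z": 1,"rx": 0,"ry": 0,"rz": 0.045,"hand": 20},{"x": -16.1,"y": 1,"z": 1,"rx": 0,"ry": 0,"rz": 0.045,"hand": 20},{"x": -16.1,"y": 1,"z": 1,"rx": 0,"ry": 0,"rz": 0.045,"hand": 20},{"x": -16.1,"y": 1,"z": 1,"rx": 0,"ry": 0,"rz": 0.045,"hand": 20},{"x": -16.1,"y": 1,"z": 1,"rx": 0,"ry": 0,"rz": 0.045,"hand": 20}]}}

```text
time_s: 19.9
tcp_pos: [0.6491, -0.0708, 0.0898]
ee_rot: [-0.09, -3.138, -0.001]
force: [-1.2, 0.0, -1.5]
finger_gap: 0.0348
```

```bash
python3 go.py 653.5 -75 33.5 86.5
```

```text
xyz cm [-0.48 -0.4   5.63] rot [ 0.001 -0.002  0.004] t 19.9 gap 0.03481237154630308 F [-1.2  0.  -1.5] tcp [649.1 -70.8  89.8]
```

```bash
sed -n '1,/^    (c,s,a)/p' m2.py > mm.py; python3 - <<'E'
from mm import *
im,d=optics.capture('top'); save('top5',im)
im2,_=optics.capture('scene'); save('scene5',im2)
for n,i in(('top',im),('scene',im2)):
    P=plane(n,.026); f=i.astype(int); t=f[...,0]-f[...,2]
    reg=(abs(P[...,0]-.475)<.045)&(P[...,1]>.196)&(P[...,1]<.275)
    m=reg&(t>=5)
    print(n,np.percentile(t[reg],[5,25,50,75,95]),rr(P,m) if m.sum()>20 else m.sum())
E
```

```text
top [-3. -1.  0.  2.  4.] (array([142, 217,   2,   2,   2], dtype=int32), array([466.8, 212.8]), array([3.3, 0. ]), -134.6, 'mean', array([466.8, 212.8,  26. ]))
scene [  0.    1.    1.    9.  131.6] (array([402, 234,  24,   9, 179], dtype=int32), array([491.4, 244.7]), array([27.7, 60.5]), 3.9, 'mean', array([491.1, 244.7,  26. ]))
```

```bash
cat mm.py | tail -3; python3 - <<'E'
from mm import *
for n,fn in(('top','top4'),('top','top5'),('scene','scene4'),('scene','scene5'),('top','top'),('scene','scene')):
    i=cv2.imread('pics/%s.png'%fn)[...,::-1]; P=plane(n,.026); f=cv2.medianBlur(np.ascontiguousarray(i),3).astype(int); t=f[...,0]-f[...,2]
    reg=(abs(P[...,0]-.475)<.05)&(P[...,1]>.2)&(P[...,1]<.285)
    m=reg&(t>=3)&(t<60)&(f[...,0]>200)
    print(fn,rr(P,m) if m.sum()>20 else m.sum(), i[207,125],i[207,112],i[225,125])
i=cv2.imread('pics/top5.png'); cv2.imwrite('pics/c5.png',np.vstack([cv2.resize(i[175:250,90:245],None,fx=5,fy=4,interpolation=cv2.INTER_CUBIC)]))
E
```

```text
def rr(P,m):
    k,l,st,_=cv2.connectedComponentsWithStats(m.astype(np.uint8)); i=1+np.argmax(st[1:,4]); q=P[l==i]
    (c,s,a)=cv2.minAreaRect((q[:,:2]*1000).astype(np.float32)); return st[i,:5],np.round(c,1),np.round(s,1),round(a,1),'mean',np.round(q.mean(0)*1000,1)
top4 (array([117, 197,  27,  19, 420], dtype=int32), array([493.6, 242.9]), array([58.7, 41.6]), 89.5, 'mean', array([495.7, 246.4,  26. ])) [251 248 243] [255 255 255] [124 143 121]
top5 0 [180 203 178] [184 209 182] [183 206 183]
scene4 (array([402, 233,  25,  10, 202], dtype=int32), array([489.5, 246.8]), array([31.2, 66.4]), 4.0, 'mean', array([490.5, 246.7,  26. ])) [63 62 62] [62 62 62] [61 61 61]
scene5 (array([402, 233,  26,  10, 224], dtype=int32), array([489.4, 247.6]), array([31.2, 68. ]), 3.9, 'mean', array([489.8, 247. ,  26. ])) [59 59 60] [60 59 59] [60 60 60]
top 2 [238 239 242] [255 255 255] [237 238 241]
scene (array([395, 219,   5,  25,  32], dtype=int32), array([468.7, 204.7]), array([ 5.7, 86.4]), 87.8, 'mean', array([470.3, 204.3,  26. ])) [61 61 61] [60 59 60] [62 61 61]
```

View pics/c5.png

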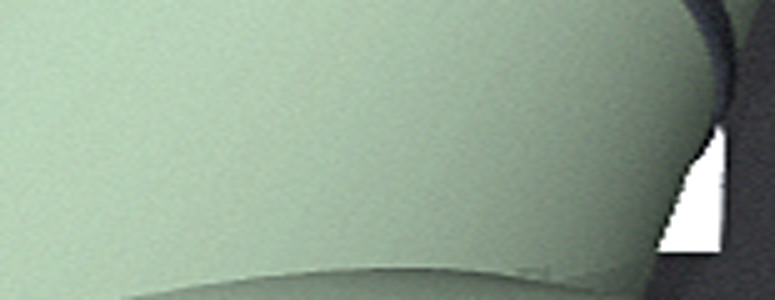

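The current top view is fully blocked by the arm. The earlier one fits the coupon at (493.6, 242.9), yaw 89.5°, where the nest is expected at about (493, 244.5), so it is home. Lowering the stick.

```bash
python3 go.py 653.5 -75 33.5 86.5
```

```text
xyz cm [-0.44 -0.36  5.7 ] rot [ 0.    -0.001  0.003] t 20.0 gap 0.03467929945859246 F [-0.1  0.7 -1.9] tcp [649.4 -71.1  90.5]
```

{"fn": "step_arm", "kwargs": {"targets": [{"x": -0.4,"y": -0.4,"z": 1.5,"rx": 0,"ry": 0,"rz": 0,"hand": 20},{"x": -0.4,"y": -0.4,"z": 3,"rx": 0,"ry": 0,"rz": 0,"hand": 20},{"x": -0.4,"y": -0.4,"z": 4.3,"rx": 0,"ry": 0,"rz": 0,"hand": 20},{"x": -0.4,"y": -0.4,"z": 5.1,"rx": 0,"ry": 0,"rz": 0,"hand": 20},{"x": -0.4,"y": -0.4,"z": 5.5,"rx": 0,"ry": 0,"rz": 0,"hand": 20},{"x": -0.4,"y": -0.4,"z": 5.7,"rx": 0,"ry": 0,"rz": 0,"hand": 20},{"x": -0.4,"y": -0.4,"z": 5.7,"rx": 0,"ry": 0,"rz": 0,"hand": 20},{"x": -0.4,"y": -0.4,"z": 5.7,"rx": 0,"ry": 0,"rz": 0,"hand": 20},{"x": -0.4,"y": -0.4,"z": 5.7,"rx": 0,"ry": 0,"rz": 0,"hand": 20},{"x": -0.4,"y": -0.4,"z": 5.7,"rx": 0,"ry": 0,"rz": 0,"hand": 20}]}}

```text
time_s: 20.83
tcp_pos: [0.655, -0.0758, 0.0347]
ee_rot: [0.091, 3.139, -0.0]
force: [0.2, 0.0, -1.3]
finger_gap: 0.0351
```

{"fn": "step_arm", "kwargs": {"targets": [{"x": 0,"y": 0,"z": 0.1,"rx": 0,"ry": 0,"rz": 0,"hand": 20},{"x": 0,"y": 0,"z": 0.2,"rx": 0,"ry": 0,"rz": 0,"hand": 20},{"x": 0,"y": 0,"z": 0.2,"rx": 0,"ry": 0,"rz": 0,"hand": 20},{"x": 0,"y": 0,"z": 0.2,"rx": 0,"ry": 0,"rz": 0,"hand": 30},{"x": 0,"y": 0,"z": 0.2,"rx": 0,"ry": 0,"rz": 0,"hand": 50},{"x": 0,"y": 0,"z": 0.2,"rx": 0,"ry": 0,"rz": 0,"hand": 70},{"x": 0,"y": 0,"z": 0.2,"rx": 0,"ry": 0,"rz": 0,"hand": 70},{"x": 0,"y": 0,"z": 0.2,"rx": 0,"ry": 0,"rz": 0,"hand": 70},{"x": 0,"y": 0,"z": -2,"rx": 0,"ry": 0,"rz": 0,"hand": 70},{"x": 0,"y": 0,"z": -5,"rx": 0,"ry": 0,"rz": 0,"hand": 70}]}}

```text
time_s: 21.67
tcp_pos: [0.6516, -0.075, 0.0811]
ee_rot: [-0.091, -3.134, -0.002]
force: [0.4, 1.2, 0.3]
finger_gap: 0.0597
```

{"fn": "step_arm", "kwargs": {"targets": [{"x": 0,"y": 0,"z": -3,"rx": 0,"ry": 0,"rz": 0,"hand": 70},{"x": 0,"y": 0,"z": -6,"rx": 0,"ry": 0,"rz": 0,"hand": 70},{"x": 3,"y": -3,"z": -8,"rx": 0,"ry": 0,"rz": 0,"hand": 70},{"x": 6,"y": -5,"z": -10,"rx": 0,"ry": 0,"rz": 0,"hand": 70},{"x": 9,"y": -8,"z": -12,"rx": 0,"ry": 0,"rz": 0,"hand": 70},{"x": 12,"y": -11,"z": -12,"rx": 0,"ry": 0,"rz": 0,"hand": 70},{"x": 15,"y": -14,"z": -12,"rx": 0,"ry": 0,"rz": 0,"hand": 70},{"x": 18,"y": -17,"z": -12,"rx": 0,"ry": 0,"rz": 0,"hand": 70},{"x": 21,"y": -20,"z": -12,"rx": 0,"ry": 0,"rz": 0,"hand": 70},{"x": 21,"y": -20,"z": -12,"rx": 0,"ry": 0,"rz": 0,"hand": 70}]}}

```text
time_s: 22.5
tcp_pos: [0.4295, -0.2658, 0.2041]
ee_rot: [-0.098, -3.138, 0.002]
force: [0.5, -0.4, -1.0]
finger_gap: 0.06
```

```bash
python3 - <<'E'
from mm import *
print(np.round(monitor.observe()['tcp_pos'],3),monitor.observe()['time_s'])
n='top'; im,d=optics.capture(n); save('top6',im); C=cloud(n,d); hsv=cv2.cvtColor(im,cv2.COLOR_RGB2HSV).astype(int); h,s,v=hsv[...,0],hsv[...,1],hsv[...,2]; X,Y,Z=C[...,0],C[...,1],C[...,2]
reg=(X>.55)&(X<.75)&(Y>-.2)&(Y<.15); org=reg&(h>8)&(h<25)&(s>150)&(v>100)
print('stick',rr(plane(n,.016),org&(Z<.024)),np.median(Z[org&(Z<.024)])); print('tray',rr(plane(n,.014),reg&(v>95)|org))
f=cv2.medianBlur(im,3).astype(int); t=f[...,0]-f[...,2]; P=plane(n,.026)
print('coupon',rr(P,(abs(P[...,0]-.475)<.05)&(P[...,1]>.2)&(P[...,1]<.285)&(t>=3)&(f[...,0]>200)))
c=np.vstack([cv2.resize(im[100:250,90:420],(800,364),interpolation=cv2.INTER_CUBIC)]); save('c6',c)
E
```

```text
[ 0.429 -0.266  0.204] 22.5
stick (array([217, 133,  78,  15, 688], dtype=int32), array([652.8, -43. ]), array([183.3,  29.6]), 86.7, 'mean', array([653.3, -35.6,  16. ])) 0.013933435026923235
tray (array([ 205,  122,  100,   36, 2583], dtype=int32), array([654.6, -41.5]), array([235.2,  74.4]), 85.8, 'mean', array([653.3, -39.7,  14. ]))
coupon (array([117, 197,  27,  19, 494], dtype=int32), array([493.6, 242.8]), array([59.3, 41.6]), 89.5, 'mean', array([493.7, 242.8,  26. ]))
```

View pics/c6.png

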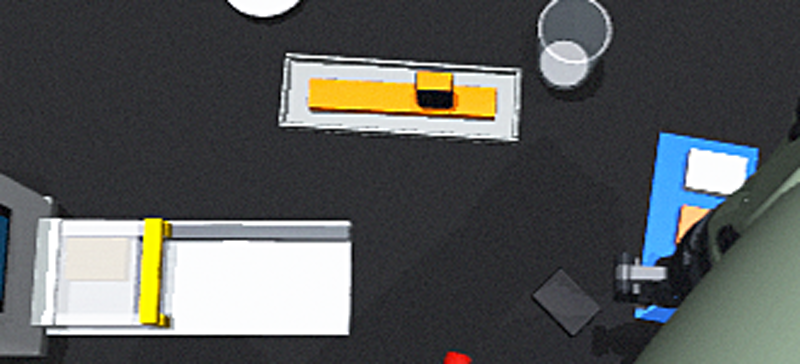

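The picture shows the coupon square in the corner, seen through the panel at (98,258), the stick flat in the tray, and the beaker and other coupons where they were. The arm is clear, so I'm handing in.

```bash
python3 -c "
from plant import monitor,ticket
print(ticket.hand_in()); s=monitor.observe(); print(s['time_s'],s['force'])"
```

```text
the job is handed in; nothing more can be done
None
the job is handed in; nothing more can be done
```

I laid the brass coupon on the infeed bed against the fence and let go. The orange stick then pushed it under the guard, and I put the stick back in its tray. The job was handed in at about 22.6 s; hand-in gives no verdict.

**Last checks (top camera, after the arm moved clear):**
- **Coupon:** its middle is at (493.6, 242.8) mm, 89.5° in the world frame. I expected the nest at about (493, 244.5) and the analyser's axis at 89.3°. The push ended on a hard stop at about 15 N, with the stick's tip about 39 mm inside the guard.
- **Stick:** it lies inside the tray walls, about 1° off the tray's axis. Its top measured about 14 mm, against 16 mm expected if flat on the floor; depth readings at that height are a few mm noisy.
- **Other things:** the beaker looks unmoved. The aluminium coupon was in place and the copper one was partly hidden by the arm, but the arm never went near either. I didn't check the jar in the last picture.

**Limits and disagreements:**
- The panel looks milky, so the coupon shows only as a faint tint and its position there is good to about 2 mm.
- The scene camera's fit put the coupon about 4 mm off in each direction (489.4, 247.6), because it saw only part of it. I relied on the top view and the contact force instead.
- The wrist and top cameras also differed by about 3 mm on where the bed lies; touching the fence settled that.

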